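# Move the lesson camera from its charging dock to the copy stand

## Robot

A 7-joint arm with a two-finger parallel gripper is mounted at the origin on a cart in front of the work surface, level with it; the furniture and walls round the work are solid. World frame = base frame: x ahead of the robot, y to its left, z up, the work surface at z = 0. Lengths are in m, angles in degrees, forces in N, time in s.
With the tool pointing down it reaches from about 0.4 to 0.75 m from the base axis. Payload 19.5 kg.
Tool frame: the origin (TCP) lies between the finger pads; the fingertips stand 14 mm ahead of it and the grasp point (between the pads) lies 5 mm behind it (env.tcp_to_tips is the distance from the TCP to the fingertips, in m); z points along the fingers, y is the direction in which the jaws open and shut (so a half turn about z gives the same grasp; the last joint's range is limited). The gripper opens to 85 mm and grips with 20 to 120 N. Pads are 22 mm wide; open, the fingers measure 114 mm over their backs; the gripper's body (76 mm by 85 mm) begins 54 mm behind the grasp point. The pads swing forward as they close: fully open they stand 13 mm farther back than shut.
Start: joints at [-71.201, 40.479, -1.581, 85.061, 1.261, 54.483, -4.326], TCP at [0.208, 0.536, 0.245] pointing down, gripper open.
Joint ranges: [-155.06, 155.06], [-18.47, 123.98], [-90, 86.84], [0, 140.48], [-83.41, 263.41], [0, 116], [-161.91, 161.91]. Speed limits (degrees/s): [108.29, 108.29, 147.25, 147.25, 172.46, 172.46, 172.46].

## Interface

Orientations are given as a 3x3 rotation matrix whose columns are the frame's x, y, z axes.
In Python, from rig import env gives the robot as it stands.
- The arm moves only by the tool send_rows, never from a script. Its argument "rows" is text: rows parted by semicolons, each of 7 numbers parted by spaces: the shift along the world's x, y, z in mm, then the turn, a rotation vector about the world's x, y, z in units of 8 degrees (1.0 is 8 degrees), then the closure, from 0 (fully open) to 1 (shut). In form: tx ty tz rx ry rz claw; .... A call has 1 to 5 rows; each row shifts and turns the commanded pose from where the row before left it; what a row does not reach is not made up. A row lasts 1/10 s, in which the tool goes at most 50 mm and 8.59 degrees, less where a joint would pass 70% of its speed; a pose out of reach is approached as far as the arm can. A call with a gripper value outside its range is refused whole. The fingers move at their own pace and stop on an object; "squeeze" is the grip in N (left out, the last holds). Time passes only in rows, so rows that do not move let the fingers close. It gives the time, the measured TCP pose, the force and the opening at its end, in the units of the state.
- env.get_state(): the state, without advancing time (a new reading comes with each control period).
- env.get_image(name): name is "side" or "top"; returns a dict with "pixels" (400x640x3 uint8, red, green, blue), "range_z" (400x640 float32, m along the optical axis (not along the pixel's ray), 0 where there is no reading), "fx", "fy", "cx", "cy" (pixels), "extrinsics" (4x4, takes a point from world to camera coordinates). Camera axes: x right, y down, z forward; pixel columns grow to the right and rows downward; lengths in m; the calibration is good to about 2 mm. A picture is of the moment at which its call begins.
- env.finish_job(): hands the job in, once; it reports no verdict.
Trained networks look in the newest picture that a camera, given by its name, has taken for a name from the list of things; names that differ only in an ending like _2 or _b are one class to them, and where a whole thing is asked for, a point or a joint stands for the part that bears it (a point fixed in the world has none). Each returns a list of dicts, best first, with "confidence" (0 to 1); they miss things now and then, are a little off and sometimes report something else, mostly with a low value. They report only what shows in the picture. A call takes as long as a camera call.
- env.spot_in(target, camera): "centre" ([column, row] in pixels, amid what is visible of it).
- env.tip_of(target, camera): "centre" ([column, row] in pixels: a listed point, or the origin of a listed thing).
The state is a dict: "time": time; "q": joint angles; "qvel": joint speeds; "tau": joint torques, N m; "tool_pos": TCP position; "tool_rot": TCP orientation; "force": force on the tool from outside, world axes, zero at the start; "torque": the same for the moment, N m; "opening": finger opening in m.
Only numpy, scipy, OpenCV 4.12 (cv2) and the standard library are available. Lean on these libraries where they do the work, as an engineer would, in place of code of your own. Each camera call takes 0.05 s, during which the arm holds its last target.

## Task

The lesson camera has charged: press the thumb pad of the charging dock's catch so that the camera pops loose, and draw it out of the dock along the rails. Then slide it, lens first, down into the rails of the sloping copy stand until the catch clicks in behind it, and let go so that it stays locked fully home; leave the other things on the desk where they are.

Things in the scene. Friction and masses are not known exactly. Their poses are not given: they have to be found in the camera images.
- camera_centre (a point): Centre of the camera's grey housing, a block 46 mm long (x), 36 wide (y), 42 high (z); about 220 g. A round black lens, 29 mm across, stands out on its -x end to 33.5 mm from this point. Grip it by the 36 mm wide sides. Under it is a dovetail plate: the plate's underside is 35.5 mm below this point, the housing's underside 14.5 mm above the plate's, 1.5 mm clear of the rails.
- camera_foot (a point): Middle of the underside of the camera's aluminium dovetail plate: 50 mm long (x), 46 mm wide at the foot, 32 at its top, 9 mm thick; axes as camera_centre. It slides along x, lens end (-x) first; the leading 7 mm of it is narrowed to 36 mm at the foot.
- camera_lens (a point): Front of the lens, 34 mm from camera_centre along the camera's -x; same axes.
- dock_seat (a point): Middle of the seat of the charging dock, on its bed, 34 mm above the table; the camera is latched here at the start, camera_foot on this point, axes parallel. The dock is a level grey and aluminium block, about 136 by 96 mm, fixed. z up, +x the way out (roughly away from the robot), y across. A damped ejector pushes the plate outward, 4 N at the seat, 1.5 N after its stroke of 18 mm.
- dock_rails (a point): Middle between the dock's two rails, at their top, 12 mm above dock_seat. Undercut rails from x -25 to 24 mm, 78 mm over their outsides, play about 1.4 mm on each side of the plate. An end wall 12 mm high stands behind the seat. Once popped loose the camera is 14 to 20 mm out, still between the rails: draw it along +x until it is 80 mm or more from dock_seat before lifting it.
- dock_apron (a point): A point of the dock's apron, a clear flat 84 mm wide, level with the bed, from 39 to 85 mm along x from dock_seat; this point is at 70 mm. Between apron and seat, at x 25 to 38 mm, the catch tooth, 17 mm wide, stands 4 mm up in the middle; two cheeks 9 mm high flare outward beside it, up to x 43 mm, 56 to 64 mm apart.
- dock_catch_pad (a point): Top of the black thumb pad of the dock's catch, 24 by 22 mm, 9 mm higher than the bed, 43 mm above the table; from dock_seat at x 32, y 60 mm. Press it straight down.
- dock_catch (a joint): How far the dock's catch is pressed, m: 0 up, 0.007 fully down; it frees the plate from about 0.0045. Spring 1.2 N at rest, 2.6 N fully down, and about 1 N of friction while the plate bears on it. Once the camera has popped out it cannot catch again.
- stand_head: Tilted head of the low copy stand (steel base 150 by 110 mm, fixed), empty. Origin: middle of the seat, on the bed, 82 mm above the table. The bed leans 30 degrees: z square to it, leaning to the robot's right; +x up the slope, to its left and somewhat away from it, the way out; y across, level. The camera slides in along -x from the apron at the top. Latched: camera_foot at the origin, axes parallel.
- stand_rails (a point): Middle between the stand's rails at their top, 12 mm above its bed; axes as stand_head. Rails, end wall, catch and cheeks measure as on the dock: rails from x -25 to 24 mm, 1.4 mm play on each side. The ejector meets the plate 18 mm before its place; pushing it home takes 5 to 20 N, and let go before the click it is not held. It goes only 2 mm deeper than the latched place.
- stand_apron (a point): A point of the stand's apron, at x 70 mm from stand_head, level with the bed; axes as stand_head. The apron is clear and flat, 84 mm wide, x 39 to 85 mm: room to set the plate down before it slides in between the flared cheeks (9 mm high, 64 mm apart at x 43 mm, 56 at x 24) and over the catch's ramp (x 38 to 25 mm, 4 mm high). Bed and rails are slippery, friction about 0.1.
- stand_catch_pad (a point): Top of the thumb pad of the stand's catch, at x 32, y 60, z 9 mm in stand_head; not needed to put the camera in.
- stand_catch (a joint): How far the stand's catch is pressed, m: 0 up, 0.007 fully down along -z of stand_head. A plate sliding in presses it down by about 4 mm; it springs up again to 0 behind the plate's end when the plate is home. Spring 1.2 to 2.6 N.
- eraser_centre (a point): A loose eraser, 20x42x12 mm, point half-way up; to be left alone.
- sharpener_centre (a point): A loose pencil sharpener, 16x26x15 mm, point half-way up; to be left alone.
- binder_clip_centre (a point): A loose binder clip, 22x32x37 mm, point half-way up; to be left alone.

How it is judged:
By the outcome, as a careful person would: the job done as asked, in the order asked, and still so for the second after the job is handed in, with the robot touching nothing.
It also fails if it takes over 51 s, if anything falls off the work surface, if the arm or the gripper's body presses on something with over 40 N, if the wrist force passes 120 N, or if a joint passes its speed limit or range.

## Working session

There is one attempt and no reset: what is moved stays moved. The work goes in short steps, Python scripts to look and compute and a tool call to move; the robot and the scene stay as the last step left them, time stands still between calls to the robot, and variables do not carry over. Pictures are saved under pics/ and viewed, and the job is handed in when it is done.

Besides the shell and the picture viewer there is one more tool, called after "Call:" as name(argument=value, ...) on one line, values as JSON. send_rows: Moves the arm, as the interface text tells. Its arguments: {"type":"object","properties":{"rows":{"type":"string"},"squeeze":{"type":"number"}},"required":["rows"]}

```bash
mkdir -p pics; ls; python3 - <<'E'
from rig import env
import cv2,numpy as np
s=env.get_state()
print({k:np.round(v,3).tolist() if not isinstance(v,float) else v for k,v in s.items()})
for n in ['side','top']:
    im=env.get_image(n)
    cv2.imwrite(f'pics/{n}0.png',im['pixels'][:,:,::-1])
    np.savez(f'{n}0.npz',**im)
    print(n,im['fx'],im['fy'],im['cx'],im['cy'],np.round(im['extrinsics'],4).tolist())
print(env.get_state()['time'])
E
```

```text
pics
{'time': 0.0, 'q': [-71.2, 40.513, -1.583, 85.084, 1.263, 54.483, -4.325], 'qvel': [-0.063, 0.118, 0.064, -0.023, 0.069, 0.025, 0.072], 'tau': [-0.0, -88.321, 1.234, -23.618, 0.017, 0.006, -0.0], 'tool_pos': [0.208, 0.536, 0.245], 'tool_rot': [[-0.932, 0.361, -0.0], [0.361, 0.932, -0.001], [-0.0, -0.001, -1.0]], 'force': [0.25, 0.467, 0.588], 'torque': [-0.007, -0.012, 0.028], 'opening': 0.08556628716591866}
side 445.78804817746163 445.78804817746163 317.0382710580143 192.0863256198675 [[0.8885, -0.4585, 0.0204, -0.499], [-0.1743, -0.3783, -0.9091, 0.1789], [0.4245, 0.8042, -0.416, 0.7119], [0.0, 0.0, 0.0, 1.0]]
top 453.17552475559216 453.17552475559216 320.2802957939551 192.06641690686416 [[-0.0188, -0.9995, -0.0248, -0.017], [-0.9845, 0.0228, -0.1741, 0.5607], [0.1746, 0.0211, -0.9844, 0.8918], [0.0, 0.0, 0.0, 1.0]]
0.1
```

View pics/side0.png

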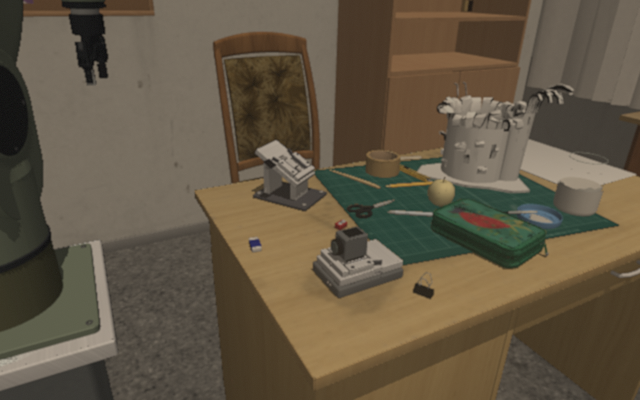

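View pics/top0.png

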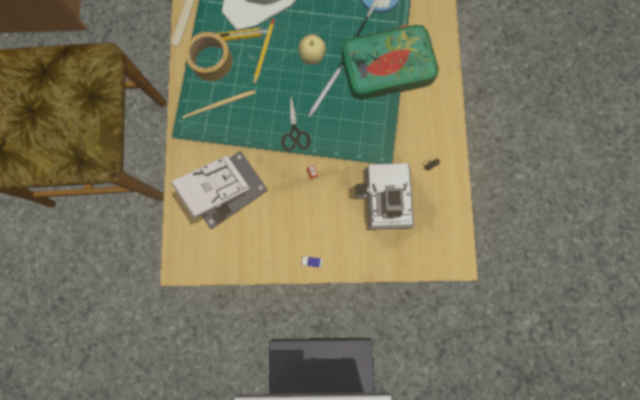

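```bash
cat > h.py <<'E'
import numpy as np,cv2
from rig import env
def load(n): return dict(np.load(n))
def px2w(im,u,v,z=None,r=2):
    """use range"""
    if z is None:
        p=im['range_z'][int(round(v))-r:int(round(v))+r+1,int(round(u))-r:int(round(u))+r+1]; p=p[p>0]; z=np.median(p) if len(p) else np.nan
    pc=np.array([(u-im['cx'])/im['fx']*z,(v-im['cy'])/im['fy']*z,z])
    E=im['extrinsics']; return E[:3,:3].T@(pc-E[:3,3])
def ray(im,u,v):
    E=im['extrinsics']; R=E[:3,:3]
    return -R.T@E[:3,3], R.T@np.array([(u-im['cx'])/im['fx'],(v-im['cy'])/im['fy'],1])
def onz(im,u,v,h):
    o,d=ray(im,u,v); return o+d*(h-o[2])/d[2]
def proj(im,p):
    p=np.atleast_2d(p); E=im['extrinsics']; c=p@E[:3,:3].T+E[:3,3]
    return np.c_[c[:,0]/c[:,2]*im['fx']+im['cx'],c[:,1]/c[:,2]*im['fy']+im['cy']]
def cloud(im):
    v,u=np.mgrid[0:400,0:640]; z=im['range_z']
    pc=np.stack([(u-im['cx'])/im['fx']*z,(v-im['cy'])/im['fy']*z,z],-1)
    E=im['extrinsics']; w=(pc-E[:3,3])@E[:3,:3]; w[z<=0]=np.nan
    return w
E
python3 - <<'E'
from h import *
ims={n:load(n+'0.npz') for n in ['side','top']}
for t in "camera_centre camera_foot camera_lens dock_seat dock_rails dock_apron dock_catch_pad dock_catch stand_head stand_rails stand_apron stand_catch_pad eraser_centre sharpener_centre binder_clip_centre".split():
    for n in ims:
        r=env.tip_of(t,n)
        print(t,n,[(np.round(d['centre'],1).tolist(),round(d['confidence'],2),np.round(px2w(ims[n],*d['centre']),4).tolist()) for d in r[:2]])
print(env.get_state()['time'])
E
```

```text
camera_centre side [([351.1, 243.4], 0.91, [0.5244, -0.1927, 0.0821])]
camera_centre top [([391.6, 199.9], 0.94, [0.5336, -0.1695, 0.0925])]
camera_foot side [([350.3, 259.4], 0.77, [0.5252, -0.192, 0.0498])]
camera_foot top [([391.6, 198.5], 0.73, [0.5364, -0.1696, 0.0924])]
camera_lens side [([289.4, 166.4], 0.72, [0.5658, 0.1524, 0.0906])]
camera_lens top [([393.8, 216.1], 0.97, [0.5027, -0.1735, 0.0833])]
dock_seat side [([349.7, 261.0], 0.96, [0.5264, -0.1885, 0.0442]), ([427.6, 282.3], 0.66, [0.6527, -0.2498, 0.0002])]
dock_seat top []
dock_rails side []
dock_rails top [([393.4, 204.0], 0.78, [0.5255, -0.1727, 0.0919]), ([312.1, 171.5], 0.17, [0.6122, -0.011, 0.0139])]
dock_apron side [([380.3, 253.9], 0.67, [0.5967, -0.1801, 0.0344])]
dock_apron top [([389.5, 170.9], 0.76, [0.6049, -0.1758, 0.0344])]
dock_catch_pad side [([383.6, 252.1], 0.58, [0.606, -0.1772, 0.034])]
dock_catch_pad top [([361.5, 189.2], 0.67, [0.5652, -0.1146, 0.044])]Traceback (most recent call last):
  File "<stdin>", line 5, in <module>
ValueError: it knows: binder_clip_centre, camera_centre, camera_foot, camera_lens, dock_apron, dock_catch_pad, dock_rails, dock_seat, eraser_centre, sharpener_centre, stand_apron, stand_catch_pad, stand_head, sta
```

```bash
python3 - <<'E'
from h import *
ims={n:load(n+'0.npz') for n in ['side','top']}
for t in "stand_head stand_rails stand_apron stand_catch_pad eraser_centre sharpener_centre binder_clip_centre".split():
    for n in ims:
        r=env.tip_of(t,n)
        print(t,n,[(np.round(d['centre'],1).tolist(),round(d['confidence'],2),np.round(px2w(ims[n],*d['centre']),4).tolist()) for d in r[:2]])
print(env.get_state()['time'])
def crop(n,x0,x1,y0,y1,s,name):
    c=ims[n]['pixels'][y0:y1,x0:x1,::-1]; cv2.imwrite(name,cv2.resize(c,None,fx=s,fy=s,interpolation=cv2.INTER_CUBIC))
crop('top',345,445,155,240,7,'pics/top_dock.png')
crop('top',165,275,145,235,7,'pics/top_stand.png')
crop('side',305,415,220,300,7,'pics/side_dock.png')
crop('side',245,335,130,215,7,'pics/side_stand.png')
E
```

```text
stand_head side [([287.4, 165.2], 0.56, [0.5621, 0.1553, 0.0932])]
stand_head top [([218.0, 184.2], 0.66, [0.5745, 0.1758, 0.0862])]
stand_rails side [([293.0, 161.3], 0.97, [0.5924, 0.1906, 0.086]), ([270.4, 149.6], 0.66, [0.5446, 0.216, 0.1146])]
stand_rails top [([222.1, 178.2], 0.96, [0.5878, 0.1691, 0.0805]), ([394.9, 217.4], 0.25, [0.5002, -0.1758, 0.0816])]
stand_apron side [([270.5, 148.4], 0.62, [0.5471, 0.2215, 0.1155])]
stand_apron top [([187.9, 190.5], 0.66, [0.5575, 0.2269, 0.1156])]
stand_catch_pad side []
stand_catch_pad top [([223.2, 208.1], 0.69, [0.5229, 0.1597, 0.1057])]
eraser_centre side [([253.3, 243.2], 0.72, [0.4152, -0.0104, 0.0112])]
eraser_centre top [([311.8, 259.8], 0.51, [0.4225, -0.0074, 0.0136])]
sharpener_centre side [([337.9, 223.8], 0.59, [0.6053, -0.0122, 0.0111])]
sharpener_centre top [([391.3, 200.9], 0.72, [0.5317, -0.1688, 0.0926]), ([312.6, 170.8], 0.66, [0.6137, -0.0122, 0.0142])]
binder_clip_centre side [([427.0, 283.5], 0.49, [0.6479, -0.2536, 0.0016]), ([348.1, 261.4], 0.21, [0.5224, -0.1899, 0.0453])]
binder_clip_centre top [([395.6, 217.5], 0.71, [0.5015, -0.179, 0.0688]), ([431.0, 162.8], 0.57, [0.625, -0.2688, 0.0149])]
1.5
```

View pics/top_dock.png

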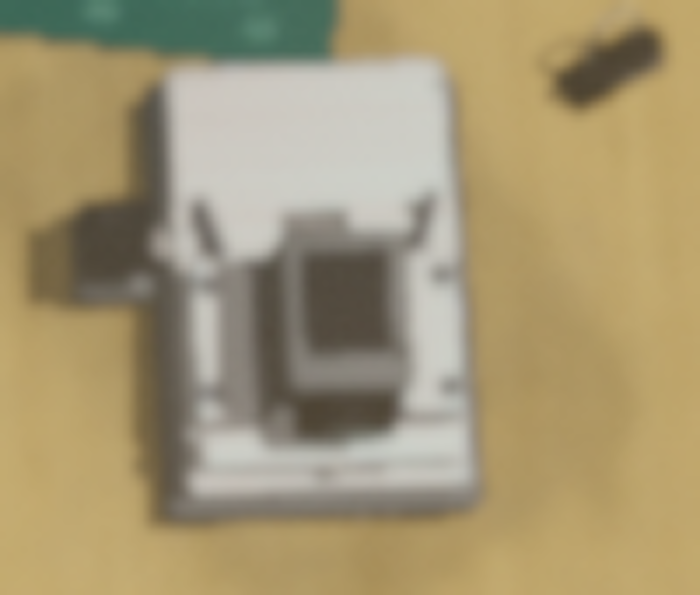

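View pics/top_stand.png

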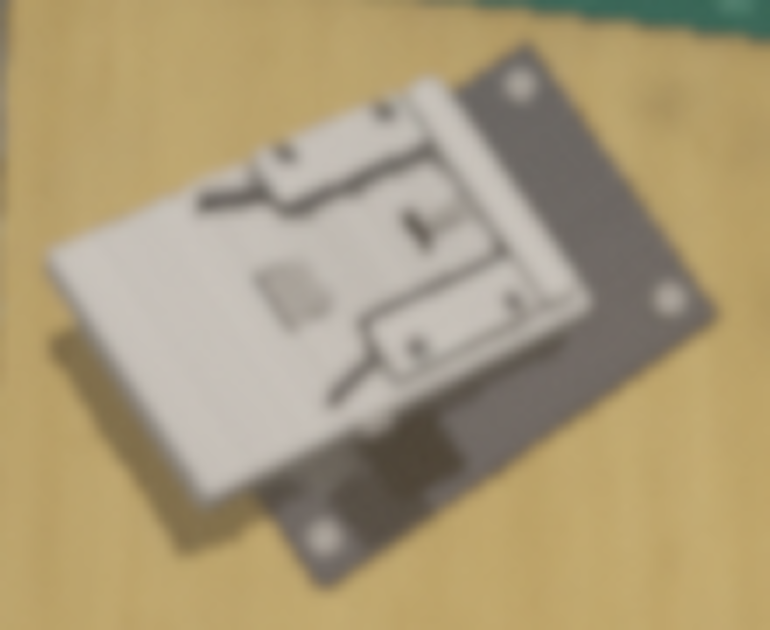

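View pics/side_dock.png

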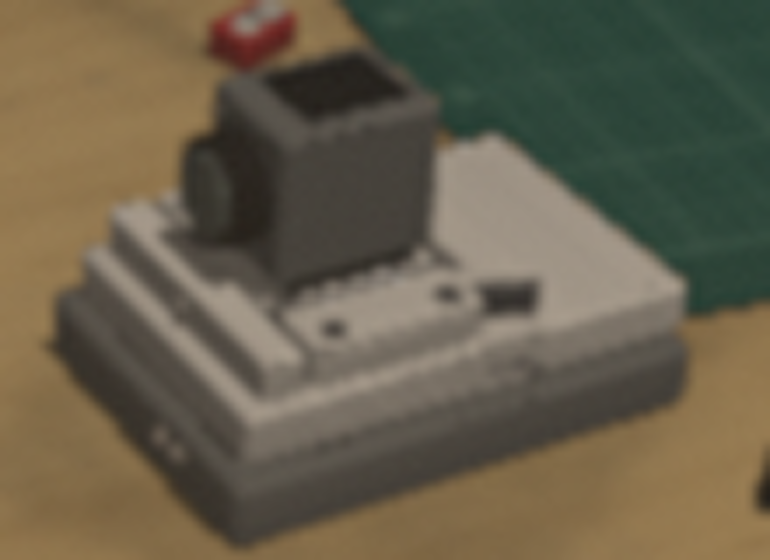

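View pics/side_stand.png

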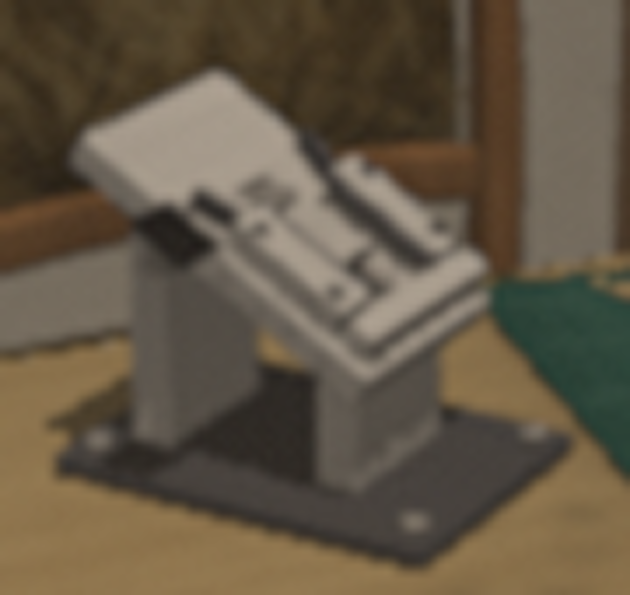

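```bash
python3 - <<'E'
from h import *
for n in ['top','side']:
    im=load(n+'0.npz'); W=cloud(im)
    P=W.reshape(-1,3)
    ok=np.isfinite(P[:,0])
    # table
    m=ok&(P[:,0]>.45)&(P[:,0]<.5)&(abs(P[:,1])<.1)
    print(n,'table z',np.median(P[m,2]),P[m,2].std())
    m=ok&(P[:,0]>.45)&(P[:,0]<.68)&(P[:,1]>-.26)&(P[:,1]<-.09)
    h,e=np.histogram(P[m,2],bins=np.arange(-.01,.11,.004)); print(dict(zip(np.round(e,3).tolist(),h.tolist())))
    for lo,hi in ((.029,.038),(.043,.049),(.088,.096)):
        q=P[m&(P[:,2]>lo)&(P[:,2]<hi)]
        if len(q)<5: continue
        r=cv2.minAreaRect((q[:,:2]*1000).astype(np.float32)); print(lo,len(q),np.median(q[:,2]),r, cv2.boxPoints(r).round(1).tolist())
    # stand: plane fit
    m=ok&(P[:,0]>.47)&(P[:,0]<.66)&(P[:,1]>.1)&(P[:,1]<.3)&(P[:,2]>.04)
    q=P[m]; best=0
    rng=np.random.default_rng(0)
    for _ in range(500):
        a,b,c=q[rng.choice(len(q),3,False)]; nn=np.cross(b-a,c-a); l=np.linalg.norm(nn)
        if l<1e-6: continue
        nn/=l; nn*=np.sign(nn[2]) or 1
        ang=np.degrees(np.arccos(nn[2]))
        if abs(ang-30)>6: continue
        i=abs((q-a)@nn)<.0012
        if i.sum()>best: best=i.sum(); bi=i
    c=q[bi].mean(0); _,_,vt=np.linalg.svd(q[bi]-c); nn=vt[2]*np.sign(vt[2,2])
    print('plane',best,nn.round(4),'tilt',np.degrees(np.arccos(nn[2])),'az of uphill',np.degrees(np.arctan2(-nn[1],-nn[0])),c, 'z at 0 offset',c@nn)
E
```

```text
top table z 0.0005599972389543637 0.0017292496785237153
{-0.01: 0, -0.006: 280, -0.002: 3088, 0.002: 1620, 0.006: 89, 0.01: 20, 0.014: 103, 0.018: 305, 0.022: 65, 0.026: 37, 0.03: 493, 0.034: 684, 0.038: 67, 0.042: 355, 0.046: 361, 0.05: 16, 0.054: 4, 0.058: 5, 0.062: 8, 0.066: 12, 0.07: 13, 0.074: 22, 0.078: 35, 0.082: 45, 0.086: 109, 0.09: 286, 0.094: 33, 0.098: 0, 0.102: 0}
0.029 1185 0.03430496410829024 ((555.18408203125, -171.8721923828125), (130.5869140625, 90.03279876708984), 1.011792778968811) [[489.1000061035156, -128.0], [490.70001220703125, -218.0], [621.2999877929688, -215.6999969482422], [619.7000122070312, -125.69999694824219]]
0.043 642 0.046047528460956826 ((536.5305786132812, -159.83639526367188), (81.46586608886719, 109.245849609375), 0.8224404454231262) [[495.0, -105.80000305175781], [496.6000061035156, -215.0], [578.0, -213.89999389648438], [576.5, -104.5999984741211]]
0.088 396 0.09161384408522152 ((534.0971069335938, -174.87152099609375), (35.69293975830078, 48.04667282104492), 89.00402069091797) [[509.79998779296875, -192.3000030517578], [557.7999877929688, -19
[... 966 characters left out ...]
80691924747 ((536.338623046875, -174.91014099121094), (79.04974365234375, 79.21685791015625), 0.43816232681274414) [[496.5, -135.60000610351562], [497.1000061035156, -214.8000030517578], [576.2000122070312, -214.1999969482422], [575.5999755859375, -135.0]]
0.088 273 0.09035145033825712 ((535.4881591796875, -175.54443359375), (34.72983169555664, 44.685157775878906), 89.26187896728516) [[512.9000244140625, -192.60000610351562], [557.5999755859375, -193.1999969482422], [558.0999755859375, -158.5], [513.4000244140625, -157.89999389648438]]
plane 438 [ 0.2681 -0.4178  0.8681] tilt 29.76424560680083 az of uphill 122.6883761572356 [0.56458341 0.1947195  0.09709914] z at 0 offset 0.15430343169220595
```

```bash
python3 - <<'E'
from h import *
im=load('top0.npz'); si=load('side0.npz')
print('head',onz(im,218,184.2,.082),onz(si,287.4,165.2,.082))
# rails mid z=82+12*cos30=92.4 ; apron z=82+35=117
print('rails',onz(im,222.1,178.2,.0924),onz(si,293,161.3,.0924))
print('apron',onz(im,187.9,190.5,.117),onz(si,270.5,148.4,.117))
print('pad',onz(im,223.2,208.1,.082+.016+.0078))
# stand-frame points
for n,imm in (('top',im),('side',si)):
    P=cloud(imm).reshape(-1,3); P=P[np.isfinite(P[:,0])]
    P=P[(P[:,0]>.45)&(P[:,0]<.68)&(P[:,1]>.08)&(P[:,1]<.3)&(P[:,2]>.03)]
    for yaw in (122,123,124,125):
        a=np.radians(yaw); h=np.array([np.cos(a),np.sin(a),0]); t=np.radians(30)
        X=h*np.cos(t)+np.array([0,0,np.sin(t)]); Z=-h*np.sin(t)+np.array([0,0,np.cos(t)]); Y=np.cross(Z,X)
        o=np.array([.585,.175,.082]); Q=(P-o)@np.c_[X,Y,Z]*1000
        # apron points
        b=Q[(Q[:,0]>45)&(Q[:,0]<80)&(abs(Q[:,2])<7)]
        ye=np.percentile(b[:,1],[1,99]); 
        A=np.c_[b[:,:2],np.ones(len(b))]; c=np.linalg.lstsq(A,b[:,2],rcond=None)[0]
        # slope of y edges vs x
        ed=[]
        for x0 in range(-20,85,5):
            bb=Q[(abs(Q[:,0]-x0)<2.5)&(Q[:,2]>-3)&(Q[:,2]<16)]
            if len(bb)>8: ed.append((x0,bb[:,1].min(),bb[:,1].max()))
        ed=np.array(ed); k=ed[(ed[:,0]>45)&(ed[:,0]<80)]
        print(n,yaw,'z plane',c.round(3),'mid z',b[:,2].mean().round(2),'yext',ye.round(1),'slopes',np.polyfit(k[:,0],k[:,1],1).round(3),np.polyfit(k[:,0],k[:,2],1).round(3), 'xmax',np.percentile(Q[(abs(Q[:,2])<8)&(abs(Q[:,1])<30),0],[0.5,99.5]).round(1))
    top=Q[(Q[:,2]>8)&(Q[:,2]<16)]
    print('rails pts x',np.percentile(top[:,0],[1,99]).round(1),'y',np.percentile(top[:,1],[1,99]).round(1),np.median(top[:,2]))
E
```

```text
head [0.57529731 0.17685147 0.082     ] [0.57363773 0.18170647 0.082     ]
rails [0.58524925 0.1662312  0.0924    ] [0.58538406 0.17514241 0.0924    ]
apron [0.55720595 0.2264537  0.117     ] [0.54548789 0.21749113 0.117     ]
pad [0.52284705 0.15967834 0.1058    ]
top 122 z plane [0.006 0.011 0.309] mid z 0.76 yext [-34.6  47.8] slopes [ 3.0000e-03 -3.5673e+01] [8.0000e-03 4.7349e+01] xmax [-28.9  85.4]
top 123 z plane [0.003 0.002 0.46 ] mid z 0.68 yext [-35.6  46.8] slopes [-1.3000e-02 -3.5617e+01] [-1.3000e-02  4.7654e+01] xmax [-28.9  85.1]
top 124 z plane [ 0.002 -0.006  0.52 ] mid z 0.63 yext [-36.9  46. ] slopes [-3.3000e-02 -3.5301e+01] [-2.6000e-02  4.7479e+01] xmax [-28.6  84.8]
top 125 z plane [ 0.003 -0.011  0.48 ] mid z 0.62 yext [-37.9  44.6] slopes [ -0.048 -35.262] [-3.4000e-02  4.6994e+01] xmax [-28.6  84.9]
rails pts x [-38.4  42.7] y [-34.1  71.6] 11.99324178951493
side 122 z plane [ 0.     0.004 -1.066] mid z -0.99 yext [-35.8  48.4] slopes [ 3.5000e-02 -3.8096e+01] [ 0.125 38.585] xmax [-47.3  82.9]
side 123 z plane [-0.004 -0.005 -0.825] mid z -1.1 yext [-36.6  47.5] slopes [ 1.9000e-02 -3.8044e+01] [ 0.075 41.207] xmax [-47.2  82.8]
side 124 z plane [-0.002 -0.012 -0.936] mid z -1.14 yext [-37.4  46.8] slopes [ -0.045 -34.688] [ 0.064 40.832] xmax [-46.9  82.8]
side 125 z plane [ 0.002 -0.018 -1.18 ] mid z -1.16 yext [-38.4  45.8] slopes [ -0.058 -34.958] [ 0.049 40.642] xmax [-47.   82.8]
rails pts x [-40.1  38.7] y [-35.6  69.9] 10.874264501060708
```

```bash
cat >> h.py <<'E'
def standT(o,yaw):
    a=np.radians(yaw); h=np.array([np.cos(a),np.sin(a),0]); t=np.radians(30)
    X=h*np.cos(t)+np.array([0,0,np.sin(t)]); Z=-h*np.sin(t)+np.array([0,0,np.cos(t)])
    return np.array(o,float),np.c_[X,np.cross(Z,X),Z]
def dockT(o,yaw):
    a=np.radians(yaw); return np.array(o,float),np.array([[np.cos(a),-np.sin(a),0],[np.sin(a),np.cos(a),0],[0,0,1]])
def box(x0,x1,y0,y1,z): return [[x0,y0,z],[x1,y0,z],[x1,y1,z],[x0,y1,z],[x0,y0,z]]
MODEL=[[[85,-42,0],[-25,-42,0]],[[85,-42,0],[85,42,0],[-25,42,0]],
 box(-25,24,-39,-16.7,12),box(-25,24,16.7,39,12),box(25,38,-8.5,8.5,2),[[43,32,9],[24,28,9]],[[43,-32,9],[24,-28,9]],box(21,43,48,72,9),[[-25,-42,12],[-25,42,12]]]
CAM=[box(-23,23,-18,18,56.5),box(-23,23,-18,18,14.5),box(-25,25,-23,23,0)]
def overlay(im,items,x0,x1,y0,y1,s,name,px=None):
    c=cv2.resize((im['pixels'] if px is None else px)[y0:y1,x0:x1,::-1],None,fx=s,fy=s,interpolation=cv2.INTER_CUBIC)
    for (o,R),M,col in items:
        for L in M:
            p=proj(im,np.array(L)/1000@R.T+o)
            p=((p-[x0,y0]+.5)*s-.5)
            cv2.polylines(c,[np.round(p*8).astype(np.int32)],False,col,1,cv2.LINE_AA,3)
    cv2.imwrite(name,c)
E
python3 - <<'E'
from h import *
im=load('top0.npz'); si=load('side0.npz')
S=standT([.5803,.172,.082],122.7); D=dockT([.5355,-.175,.034],0.7)
g=(0,255,0);r=(0,0,255)
def pair(a,b,n):
    A=cv2.imread(a);B=cv2.imread(b);h=max(A.shape[0],B.shape[0])
overlay(im,[(S,MODEL,g)],165,275,145,235,7,'pics/ov_ts.png')
overlay(si,[(S,MODEL,g)],245,335,130,215,7,'pics/ov_ss.png')
overlay(im,[(D,MODEL,g),(D,CAM,r)],345,445,155,240,7,'pics/ov_td.png')
overlay(si,[(D,MODEL,g),(D,CAM,r)],305,415,220,300,7,'pics/ov_sd.png')
E
```

```text
(no output)
```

View pics/ov_ts.png

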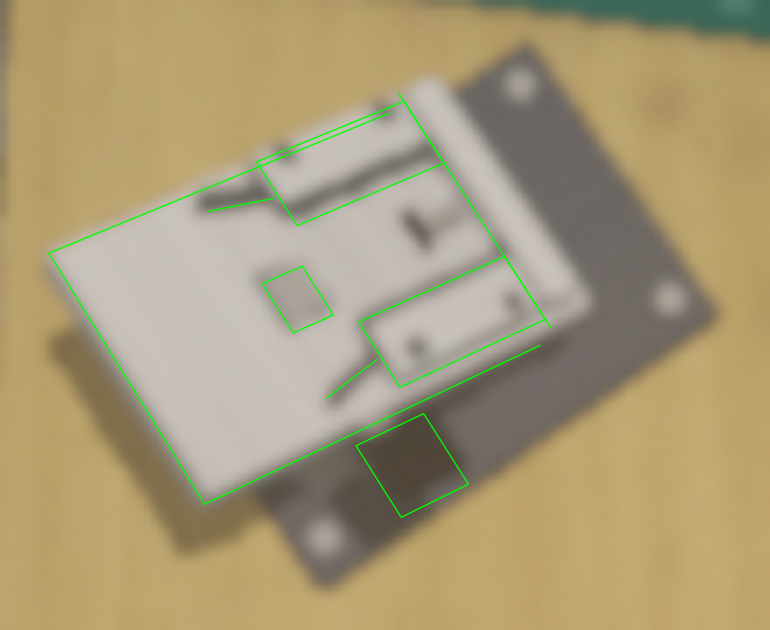

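View pics/ov_ss.png

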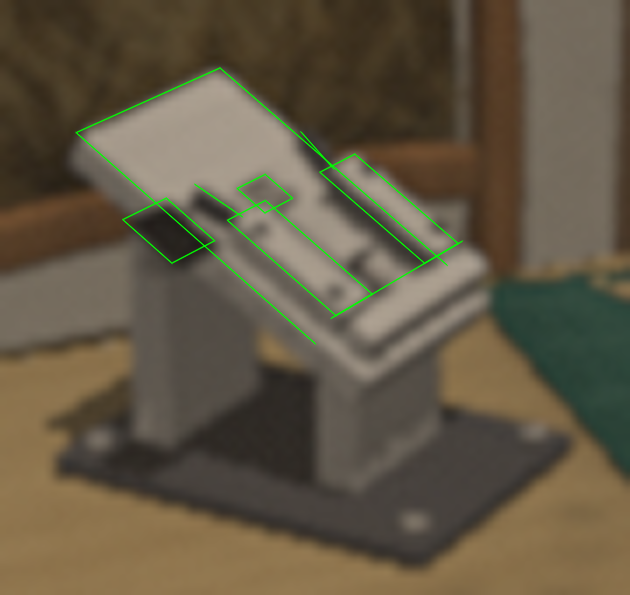

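View pics/ov_td.png

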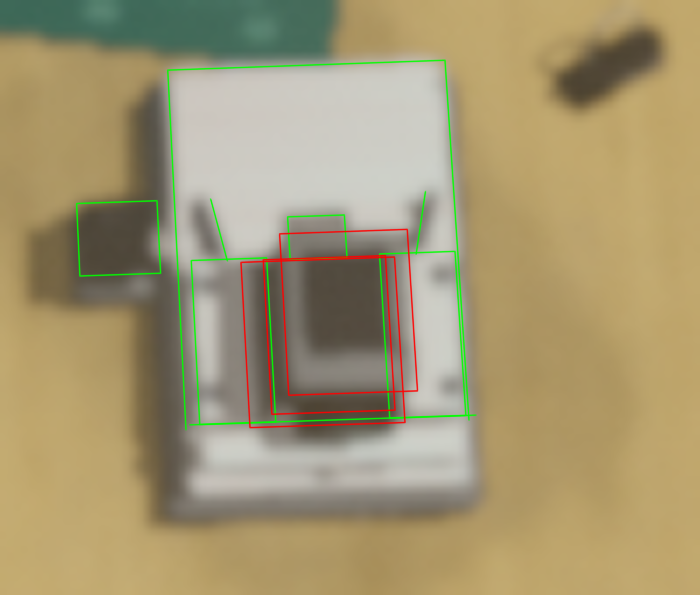

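View pics/ov_sd.png

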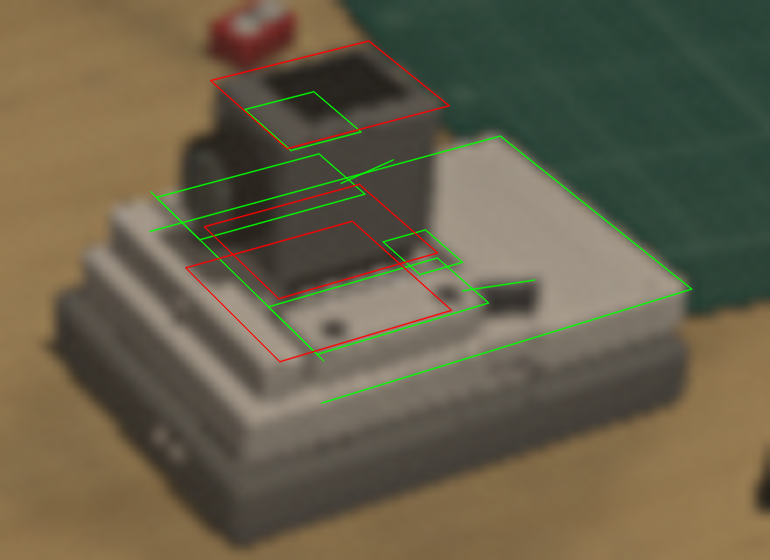

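Call:
send_rows(rows="18 -33 0 0 0 -0.99 1;18 -33 0 0 0 -0.99 1;18 -33 0 0 0 -0.99 1;18 -33 0 0 0 -0.99 1;18 -33 0 0 0 -0.99 1", squeeze=60)

```text
time: 2.0
tool_pos: [0.2983, 0.3698, 0.2454]
tool_rot: [[-0.483, 0.876, 0.0], [0.876, 0.483, 0.0], [0.0, 0.0, -1.0]]
force: [1.4, -0.0, 0.3]
opening: 0.0124
```

Call:
send_rows(rows="18 -33 0 0 0 -0.99 1;18 -33 0 0 0 -0.99 1;18 -33 0 0 0 -0.99 1;18 -33 -4 0 0 -0.99 1;18 -33 -8 0 0 -0.99 1")

```text
time: 2.5
tool_pos: [0.3886, 0.2049, 0.2336]
tool_rot: [[0.186, 0.983, 0.001], [0.983, -0.186, 0.001], [0.001, 0.001, -1.0]]
force: [0.8, 1.0, 0.6]
opening: -0.0001
```

Call:
send_rows(rows="18 -33 -10 0 0 -0.99 1;18 -33 -12 0 0 -0.99 1;18 -33 -12 0 0 -0.99 1;18 -33 -12 0 0 -0.99 1;18 -33 -12 0 0 -0.99 1")

```text
time: 3.0
tool_pos: [0.4785, 0.0397, 0.1749]
tool_rot: [[0.769, 0.639, 0.0], [0.639, -0.769, 0.0], [0.0, 0.0, -1.0]]
force: [0.3, 0.4, -0.8]
opening: 0.0001
```

Call:
send_rows(rows="18 -33 -12 0 0 -0.99 1;18 -33 -14 0 0 -0.99 1;18 -33 -14 0 0 -0.99 1;18 -33 -14 0 0 -0.99 1;17 -22 -14 0 0 -0.99 1")

```text
time: 3.5
tool_pos: [0.5673, -0.1155, 0.1068]
tool_rot: [[1.0, 0.0, 0.0], [0.0, -1.0, -0.001], [0.0, 0.001, -1.0]]
force: [-0.0, 0.1, 0.2]
opening: 0.0
```

```bash
cat > snap.py <<'E'
import sys
from h import *
def snap(tag,names=('top','side')):
    out={}
    for n in names:
        im=env.get_image(n); np.savez(f'{n}_{tag}.npz',**im); out[n]=im
    s=env.get_state(); print('t',s['time'],'tcp',np.round(s['tool_pos'],4),'f',np.round(s['force'],1),'op',round(s['opening'],4)); print(np.round(s['tool_rot'],3).tolist(),np.round(s['q'],1))
    return out
D=dockT([.5355,-.175,.034],0.5); S=standT([.5803,.172,.082],122.7)
E
python3 - <<'E'
from snap import *
o=snap('a')
overlay(o['top'],[(D,MODEL[-2:-1],(0,255,0))],325,445,140,240,6,'pics/a_t.png')
overlay(o['side'],[(D,MODEL[-2:-1],(0,255,0))],305,425,190,290,6,'pics/a_s.png')
E
```

```text
t 3.6 tcp [ 0.5672 -0.1158  0.1055] f [0.2 1.  0.7] op 0.0
[[1.0, -0.0, -0.001], [-0.0, -1.0, -0.002], [-0.001, 0.002, -1.0]] [ -6.2  55.7  30.5  93.  -38.5  42.2 -47.3]
```

View pics/a_t.png

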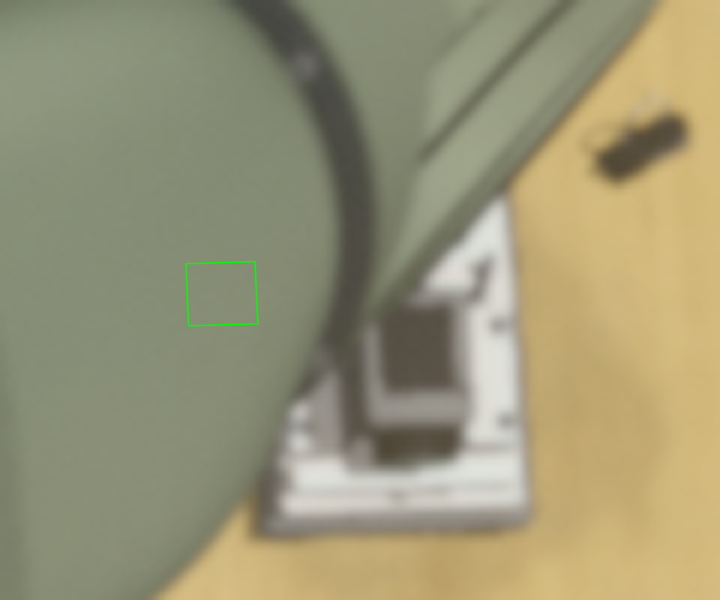

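View pics/a_s.png

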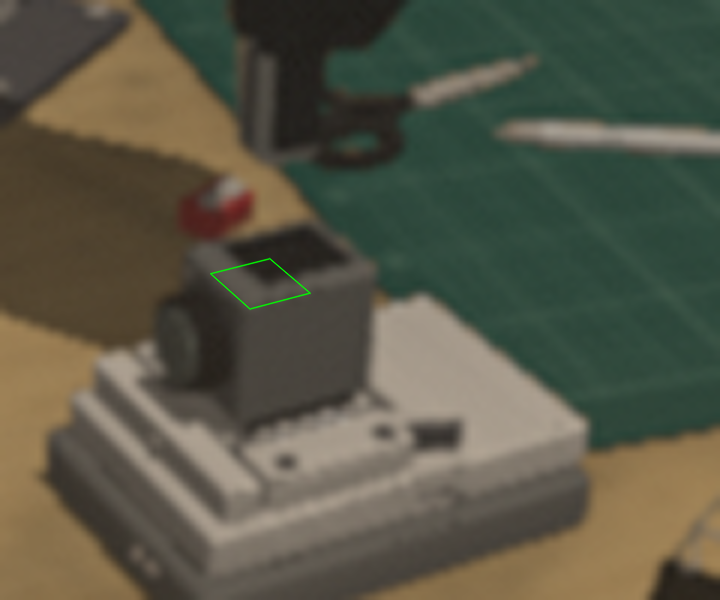

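Call:
send_rows(rows="0 2 -15 0 0 0 1;0 1 -15 0 0 0 1;0 0 -12 0 0 0 1;0 0 -5 0 0 0 1;0 0 -3 0 0 0 1")

```text
time: 4.1
tool_pos: [0.5668, -0.1098, 0.0572]
tool_rot: [[1.0, 0.008, -0.0], [0.008, -1.0, 0.0], [-0.0, -0.0, -1.0]]
force: [-0.4, 0.3, -0.2]
opening: -0.0004
```

Call:
send_rows(rows="0 -1 -2 0 0 0 1;0 0 -2 0 0 0 1;0 0 -2 0 0 0 1;0 0 0 0 0 0 1")

```text
time: 4.5
tool_pos: [0.5669, -0.111, 0.0513]
tool_rot: [[1.0, 0.007, 0.0], [0.007, -1.0, -0.0], [0.0, 0.0, -1.0]]
force: [0.3, 0.5, 2.6]
opening: -0.0
```

```bash
python3 - <<'E'
from snap import *
o=snap('b',('side',))
overlay(o['side'],[],305,425,190,290,6,'pics/b_s.png')
E
```

```text
t 4.55 tcp [ 0.5669 -0.111   0.0514] f [-0.3 -1.   1.3] op -0.0001
[[1.0, 0.007, 0.0], [0.007, -1.0, -0.0], [0.0, 0.0, -1.0]] [ -4.9  60.   26.6  94.6 -41.6  35.7 -44.6]
```

View pics/b_s.png

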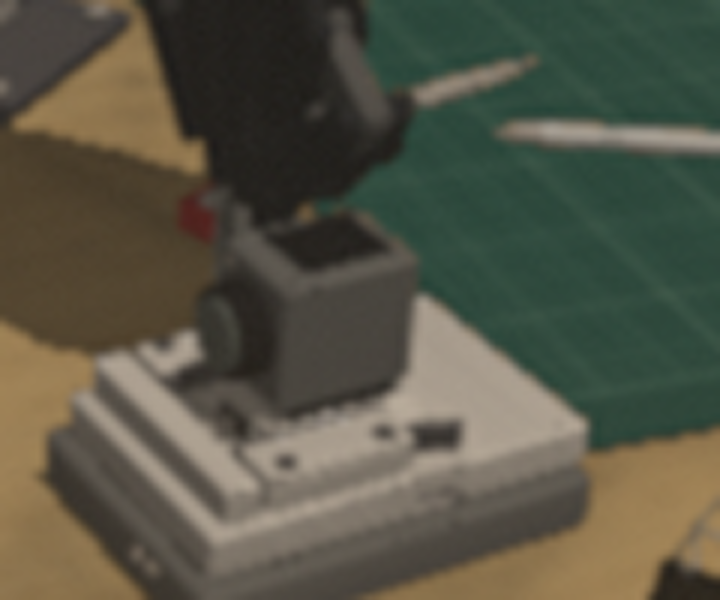

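Call:
send_rows(rows="0 0 6 0 0 0 1;0 0 20 0 0 0 1;0 0 25 0 0 0 1;0 -10 20 0 0 0 0.6;0 -12 5 0 0 0 0")

```text
time: 5.05
tool_pos: [0.5674, -0.1331, 0.1295]
tool_rot: [[1.0, 0.008, 0.002], [0.008, -1.0, -0.0], [0.002, 0.0, -1.0]]
force: [-0.0, 0.7, -0.4]
opening: 0.0283
```

```bash
python3 - <<'E'
from snap import *
o=snap('c',('side','top'))
D1=(D[0]+D[1]@[.017,0,0],D[1])
overlay(o['side'],[(D1,CAM,(0,0,255))],305,425,190,290,6,'pics/c_s.png')
P=cloud(o['side']).reshape(-1,3); P=P[(P[:,0]>.5)&(P[:,0]<.62)&(P[:,1]>-.21)&(P[:,1]<-.14)&(P[:,2]>.086)&(P[:,2]<.095)]
r=cv2.minAreaRect((P[:,:2]*1000).astype(np.float32));print(len(P),r,np.percentile(P[:,0],[2,98]),np.percentile(P[:,1],[2,98]))
E
```

```text
t 5.15 tcp [ 0.5668 -0.1346  0.128 ] f [-0.5  0.7  0.9] op 0.0431
[[1.0, 0.005, 0.001], [0.005, -1.0, -0.001], [0.001, 0.001, -1.0]] [ -4.7  54.1  31.6  91.6 -36.8  45.1 -46.7]
323 ((552.0341796875, -175.06149291992188), (46.177520751953125, 36.57766342163086), 2.4955737590789795) [0.52970071 0.57320141] [-0.19242363 -0.15862824]
```

View pics/c_s.png

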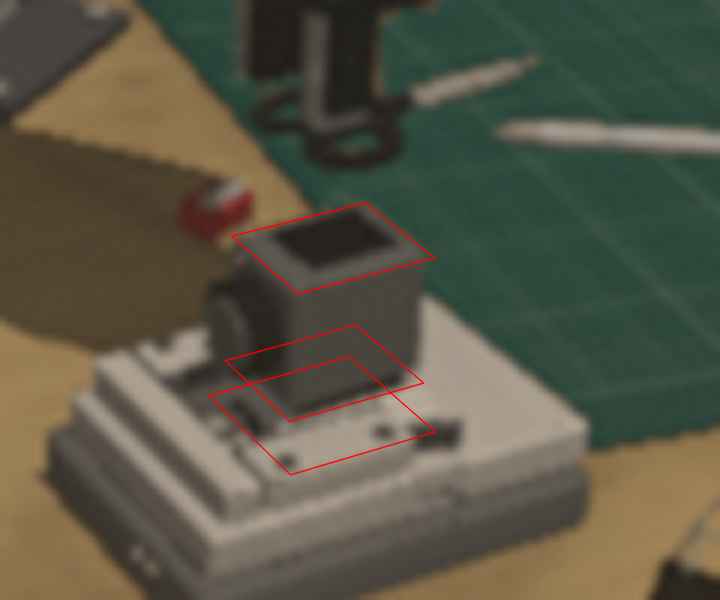

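Call:
send_rows(rows="-8 -20 0 0 0 0 0;-8 -20 0 0 0 0 0;0 -1 -5 0 0 0 0;0 0 -15 0 0 0 0;0 0 -15 0 0 0 0")

```text
time: 5.65
tool_pos: [0.5507, -0.173, 0.0909]
tool_rot: [[1.0, 0.007, -0.001], [0.007, -1.0, 0.001], [-0.001, -0.001, -1.0]]
force: [-0.3, 0.0, 0.2]
opening: 0.0853
```

Call:
send_rows(rows="1 -2 -12 0 0 0 0;0 0 -10 0 0 0 0;0 0 -6 0 0 0 0;0 0 0 0 0 0 0")

```text
time: 6.05
tool_pos: [0.5516, -0.1757, 0.0636]
tool_rot: [[1.0, 0.007, -0.001], [0.007, -1.0, 0.0], [-0.001, -0.0, -1.0]]
force: [-0.4, -0.5, 0.1]
opening: 0.0852
```

```bash
python3 - <<'E'
from snap import *
o=snap('d',('side',))
D1=(np.array([.5515,-.1755,.034]),D[1])
overlay(o['side'],[(D1,CAM,(0,0,255))],305,425,190,290,6,'pics/d_s.png')
E
```

```text
t 6.1 tcp [ 0.5518 -0.1758  0.0642] f [0.3 0.5 0.6] op 0.0852
[[1.0, 0.007, -0.0], [0.007, -1.0, 0.0], [-0.0, -0.0, -1.0]] [  1.7  58.8  26.8  94.  -39.8  37.  -39.7]
```

View pics/d_s.png

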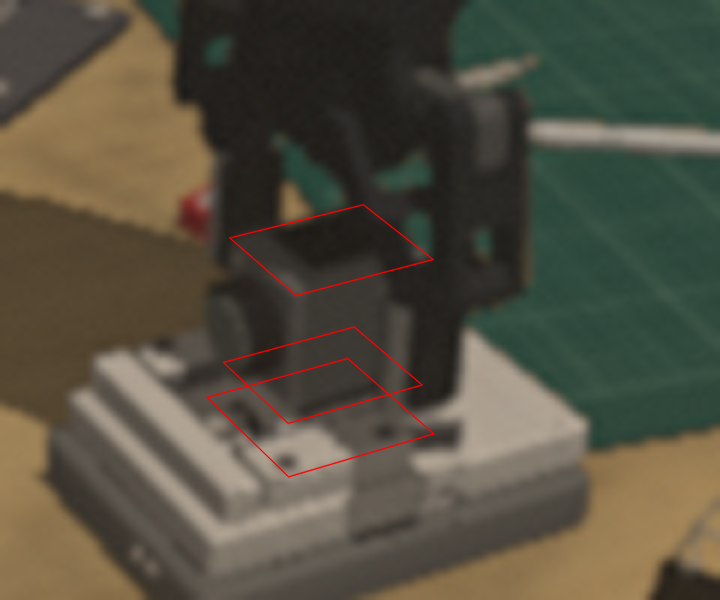

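Call:
send_rows(rows="0 0 0 0 0 0 0.5;0 0 0 0 0 0 0.7;0 0 0 0 0 0 1;0 0 0 0 0 0 1;0 0 0 0 0 0 1", squeeze=60)

```text
time: 6.6
tool_pos: [0.5521, -0.1746, 0.0647]
tool_rot: [[1.0, 0.008, 0.0], [0.008, -1.0, 0.002], [0.0, -0.002, -1.0]]
force: [-0.5, 8.4, 8.4]
opening: 0.0351
```

```bash
python3 - <<'E'
from snap import *
o=snap('e',('side',))
s=env.get_state();print(s['torque'])
overlay(o['side'],[],305,425,190,290,6,'pics/e_s.png')
E
```

```text
t 6.65 tcp [ 0.5521 -0.1747  0.0647] f [-0.4  7.4  8.4] op 0.0353
[[1.0, 0.008, 0.0], [0.008, -1.0, 0.002], [0.0, -0.002, -1.0]] [  1.6  58.8  26.7  94.  -39.8  37.1 -39.7]
[ 1.62386542  0.25381744 -0.02839623]
```

View pics/e_s.png

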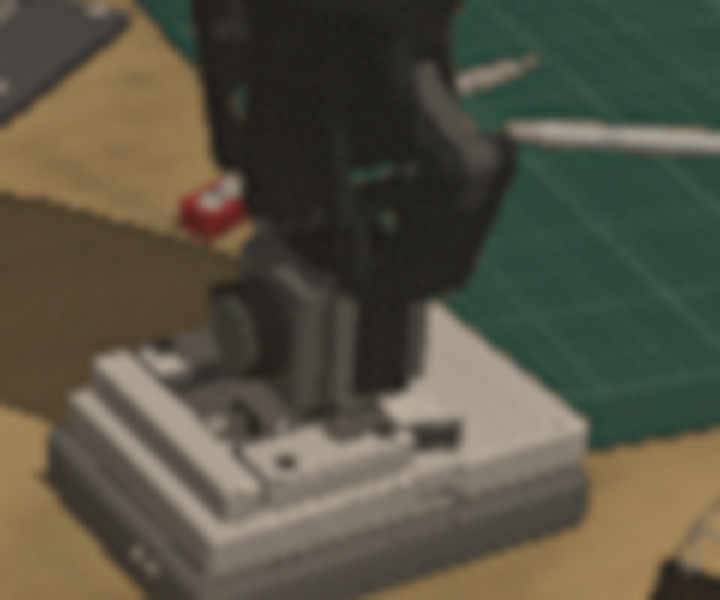

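Call:
send_rows(rows="3 1 0.5 0 0 0 1;6 0 0 0 0 0 1;8 0 0 0 0 0 1;8 0 0 0 0 0 1")

```text
time: 7.05
tool_pos: [0.5772, -0.1746, 0.0647]
tool_rot: [[1.0, 0.007, -0.001], [0.007, -1.0, 0.001], [-0.001, -0.001, -1.0]]
force: [-1.9, 2.4, 1.2]
opening: 0.0354
```

Call:
send_rows(rows="9 0 0 0 0 0 1;10 0 0 0 0 0 1;10 0 0 0 0 0 1;10 0 0 0 0 0 1;8 0 0 0 0 0 1")

```text
time: 7.55
tool_pos: [0.6247, -0.1751, 0.0648]
tool_rot: [[1.0, 0.007, 0.0], [0.007, -1.0, -0.001], [0.0, 0.001, -1.0]]
force: [-0.3, -0.1, -0.9]
opening: 0.0356
```

```bash
python3 - <<'E'
from snap import *
o=snap('f',('side',))
overlay(o['side'],[],305,425,190,290,6,'pics/f_s.png')
E
```

```text
t 7.6 tcp [ 0.6256 -0.175   0.0647] f [2.4 0.6 1.5] op 0.0358
[[1.0, 0.008, 0.001], [0.008, -1.0, -0.001], [0.001, 0.001, -1.0]] [  0.2  63.9  30.5  77.6 -37.5  48.5 -47.9]
```

View pics/f_s.png

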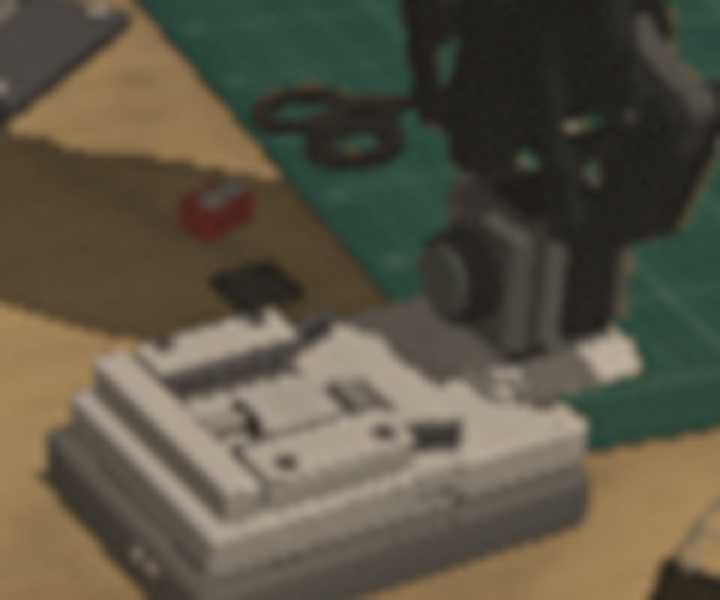

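```bash
cat > plan.py <<'E'
from snap import *
from scipy.spatial.transform import Rotation as Ro
F=.0305
def target(x,y,z,S=S): return S[0]+S[1]@np.array([x,y,z+F]), S[1]@np.diag([1,-1,-1.])
def delta(x,y,z,S=S):
    s=env.get_state(); p,R=target(x,y,z,S)
    w=Ro.from_matrix(R@np.array(s['tool_rot']).T).as_rotvec()
    return p,(p-s['tool_pos'])*1000, np.degrees(w)/8
E
python3 - <<'E'
from plan import *
for a in ((72,0,30),(72,0,5),(0,0,0)):
    p,d,w=delta(*[v/1000 for v in a]); print(a,p.round(4),d.round(1),w.round(2),np.linalg.norm(w).round(2))
print(S[1].round(4).tolist())
E
```

```text
(72, 0, 30) [0.563  0.199  0.1704] [-62.7 374.  105.7] [ 4.   -2.16 14.87] 15.55
(72, 0, 5) [0.5562 0.2095 0.1487] [-69.4 384.5  84. ] [ 4.   -2.16 14.87] 15.55
(0, 0, 0) [0.5885 0.1592 0.1084] [-37.1 334.1  43.7] [ 4.   -2.16 14.87] 15.55
[[-0.4679, -0.8415, 0.2701], [0.7288, -0.5402, -0.4208], [0.5, 0.0, 0.866]]
```

Call:
send_rows(rows="0 0 12 0 0 0 1;0 0 30 0 0 0 1;0 0 40 0 0 0 1;-3 20 35 0.25 -0.135 0.93 1;-4 25 10 0.25 -0.135 0.93 1")

```text
time: 8.1
tool_pos: [0.6172, -0.1308, 0.1961]
tool_rot: [[0.963, 0.269, 0.033], [0.266, -0.961, 0.073], [0.051, -0.061, -0.997]]
force: [-0.3, -0.1, -2.8]
opening: 0.0354
```

Call:
send_rows(rows="-4 25 0 0.25 -0.135 0.93 1;-4 25 0 0.25 -0.135 0.93 1;-4 25 0 0.25 -0.135 0.93 1;-4 25 0 0.25 -0.135 0.93 1;-4 25 0 0.25 -0.135 0.93 1")

```text
time: 8.6
tool_pos: [0.5963, -0.0044, 0.1928]
tool_rot: [[0.599, 0.801, 0.01], [0.77, -0.58, 0.266], [0.218, -0.151, -0.964]]
force: [0.0, -1.1, -2.9]
opening: 0.0351
```

Call:
send_rows(rows="-4 25 0 0.25 -0.135 0.93 1;-4 25 0 0.25 -0.135 0.93 1;-4 25 0 0.25 -0.135 0.93 1;-4 25 0 0.25 -0.135 0.93 1;-4 25 0 0.25 -0.135 0.93 1")

```text
time: 9.1
tool_pos: [0.5765, 0.1203, 0.1926]
tool_rot: [[-0.001, 0.993, -0.122], [0.917, 0.05, 0.397], [0.4, -0.112, -0.91]]
force: [-0.1, 0.1, -2.0]
opening: 0.0355
```

```bash
python3 - <<'E'
from plan import *
s=env.get_state(); print(s['time'],s['tool_pos'],s['opening'],np.round(s['q'],1))
p,d,w=delta(.072,0,.03); print(p.round(4),d.round(1),w.round(2))
E
```

```text
9.1 [0.57647591 0.12027736 0.19258387] 0.03550517383610885 [ -2.   49.2  -2.8  82.2 -26.1  57.4  13.5]
[0.563  0.199  0.1704] [-13.5  78.7 -22.2] [ 1.   -0.53  3.68]
```

Call:
send_rows(rows="-3 20 0 0.25 -0.13 0.92 1;-3 20 0 0.25 -0.13 0.92 1;-4 20 0 0.25 -0.13 0.92 1;-4 18 -12 0.25 -0.13 0.92 1;0 0 -10 0 0 0 1")

```text
time: 9.6
tool_pos: [0.5622, 0.1999, 0.1697]
tool_rot: [[-0.468, 0.84, -0.273], [0.728, 0.542, 0.42], [0.501, -0.002, -0.865]]
force: [-1.3, -0.2, -2.6]
opening: 0.0356
```

```bash
python3 - <<'E'
from plan import *
o=snap('g',('side','top'))
p,d,w=delta(.072,0,.03); print(p.round(4),d.round(1),w.round(2))
s=env.get_state()
R=np.array(s['tool_rot'])@np.diag([1,-1,-1.]); C=(np.array(s['tool_pos'])-R[:,2]*F,R)
for n,b in (('side',(235,345,100,200)),('top',(150,270,140,240))):
    overlay(o[n],[(S,MODEL,(0,255,0)),(C,CAM,(0,0,255))],*b,6,f'pics/g_{n}.png')
E
```

```text
t 9.7 tcp [0.5624 0.1973 0.1689] f [ 0.  -0.2 -1.9] op 0.0356
[[-0.461, 0.844, -0.272], [0.733, 0.536, 0.419], [0.5, -0.006, -0.866]] [ -4.1  55.  -12.2  75.5 -20.2  62.9  31.5]
[0.563  0.199  0.1704] [0.6 1.7 1.5] [ 0.02 -0.03  0.04]
```

View pics/g_side.png

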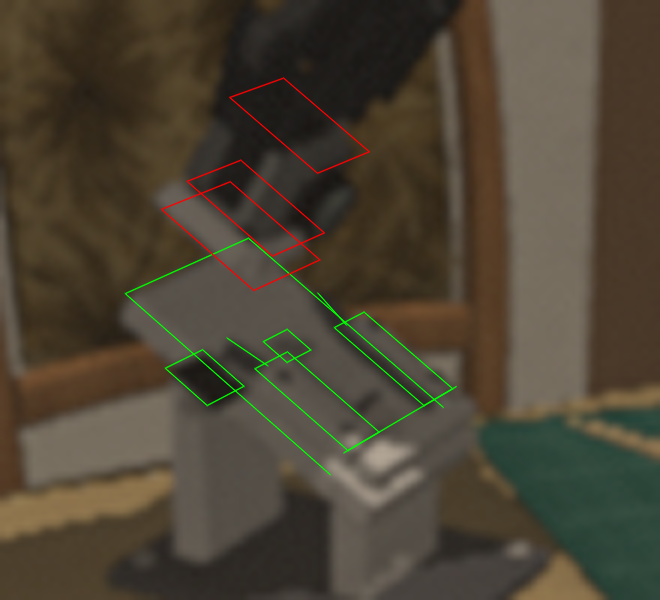

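View pics/g_top.png

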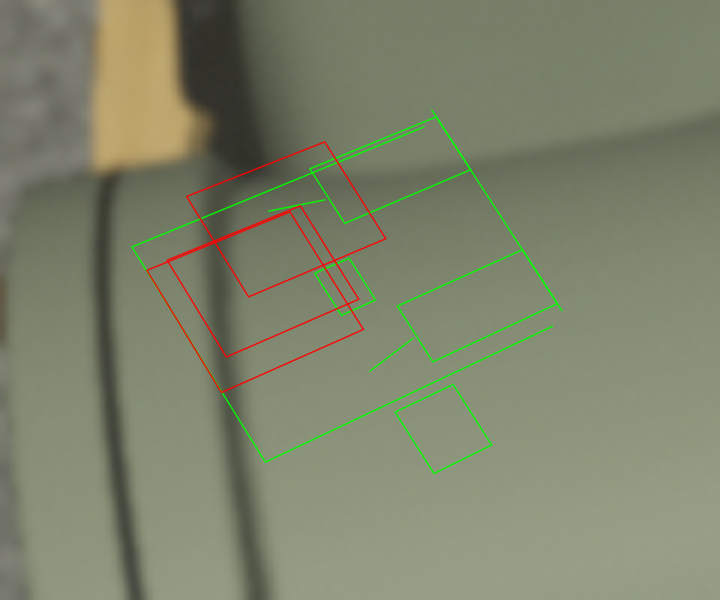

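```bash
python3 - <<'E'
from plan import *
o=load('side_g.npz'); 
px=np.clip(o['pixels'].astype(float)*1.7,0,255).astype(np.uint8)
overlay(o,[],250,300,115,165,14,'pics/g1.png',px)
E
```

```text
(no output)
```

View pics/g1.png

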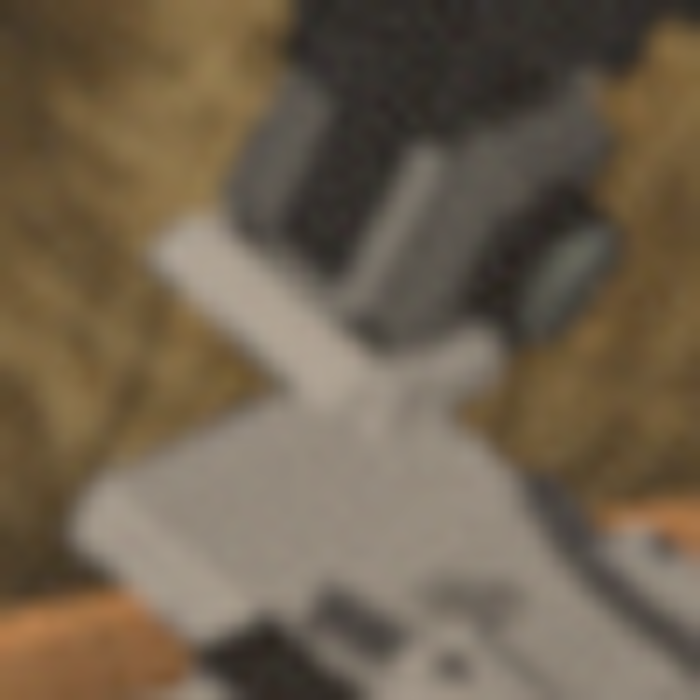

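Call:
send_rows(rows="-2.5 5 -8 0 0 0 1;-2.7 4.2 -8.6 0 0 0 1;-1.4 2.1 -4.3 0 0 0 1;0 0 0 0 0 0 1")

```text
time: 10.1
tool_pos: [0.5557, 0.2096, 0.1484]
tool_rot: [[-0.463, 0.844, -0.272], [0.732, 0.537, 0.421], [0.501, -0.004, -0.866]]
force: [0.7, 0.1, -1.0]
opening: 0.0351
```

```bash
cat > st.py <<'E'
from plan import *
def st(n=4):
    ps=[]
    s=env.get_state()
    o=snap('tmp',('side',)); 
    for _ in range(1):
        s=env.get_state()
    R=np.array(s['tool_rot'])@np.diag([1,-1,-1.])
    foot=np.array(s['tool_pos'])-R[:,2]*F
    print('foot in stand mm',((foot-S[0])@S[1]*1000).round(1),'force in stand',(np.array(s['force'])@S[1]).round(1),'rot err deg (world)',np.degrees(Ro.from_matrix(target(0,0,0)[1]@np.array(s['tool_rot']).T).as_rotvec()).round(2))
    return o['side'],(foot,R)
def see(o,C,name,ov=True,b=(245,295,110,160),s=14):
    px=np.clip(o['pixels'].astype(float)*1.7,0,255).astype(np.uint8)
    overlay(o,[(C,CAM[-1:],(0,0,255)),(S,MODEL,(0,255,0))] if ov else [],*b,s,name,px)
E
python3 - <<'E'
from st import *
o,C=st(); see(o,C,'pics/h1.png',False,(245,325,120,180),10)
E
```

```text
t 10.15 tcp [0.5561 0.2094 0.1488] f [-1.1  0.1 -1.4] op 0.0348
[[-0.463, 0.844, -0.271], [0.732, 0.536, 0.421], [0.5, -0.004, -0.866]] [ -4.9  56.2 -12.6  77.5 -20.6  59.4  31.9]
foot in stand mm [72.   0.2  5.1] force in stand [-0.1  0.8 -1.6] rot err deg (world) [ 0.09 -0.2   0.26]
```

View pics/h1.png

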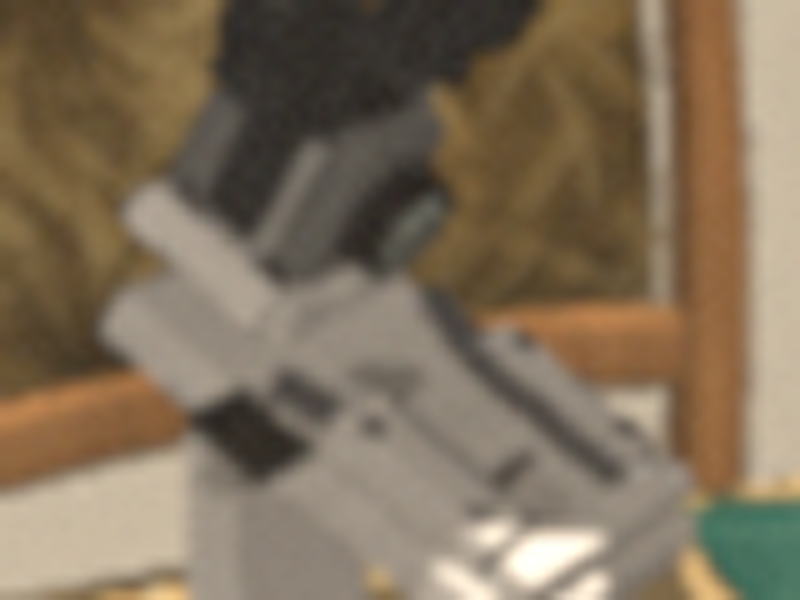

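Call:
send_rows(rows="-0.5 0.8 -1.7 0 0 0 1;-0.3 0.4 -0.9 0 0 0 1;-0.3 0.4 -0.9 0 0 0 1;-0.1 0.2 -0.4 0 0 0 1;0 0 0 0 0 0 1")

```text
time: 10.65
tool_pos: [0.555, 0.2112, 0.1449]
tool_rot: [[-0.463, 0.844, -0.271], [0.732, 0.537, 0.421], [0.501, -0.003, -0.866]]
force: [-0.2, 0.9, -2.1]
opening: 0.0357
```

```bash
python3 - <<'E'
from st import *
o,C=st(); see(o,C,'pics/i1.png',False,(245,325,120,180),10)
E
```

```text
t 10.7 tcp [0.555  0.2112 0.145 ] f [ 0.6  0.7 -3.3] op 0.0353
[[-0.463, 0.844, -0.271], [0.731, 0.537, 0.421], [0.5, -0.003, -0.866]] [ -5.   56.4 -12.7  77.9 -20.7  58.8  32. ]
foot in stand mm [71.9  0.1  0.7] force in stand [-1.4 -0.9 -3. ] rot err deg (world) [ 0.08 -0.18  0.25]
```

View pics/i1.png

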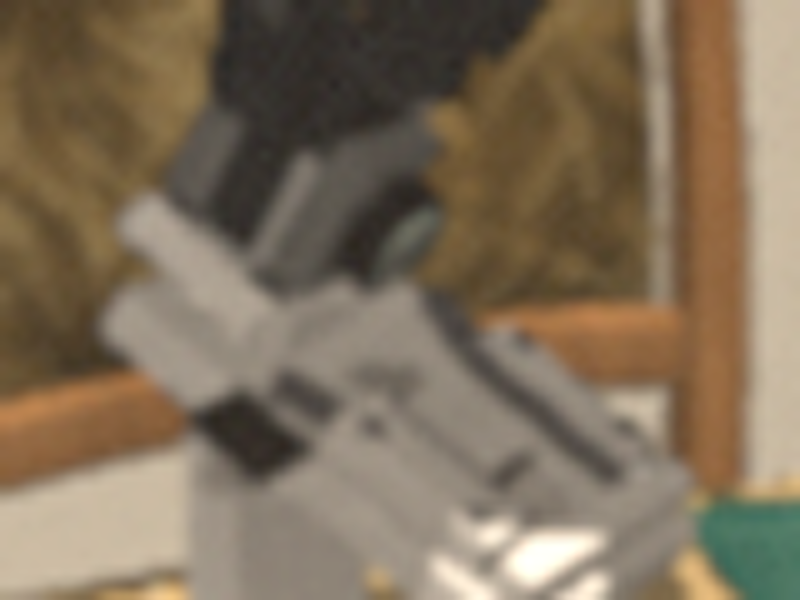

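Call:
send_rows(rows="-0.2 0.3 -0.7 0 0 0 1;-0.1 0.2 -0.4 0 0 0 1;0 0 0 0 0 0 1")

```text
time: 11.0
tool_pos: [0.555, 0.2115, 0.1443]
tool_rot: [[-0.463, 0.844, -0.27], [0.732, 0.536, 0.421], [0.5, -0.003, -0.866]]
force: [-0.1, -3.0, 5.4]
opening: 0.0355
```

Call:
send_rows(rows="-0.2 0.3 -0.7 0 0 0 1;-0.1 0.2 -0.4 0 0 0 1;0 0 0 0 0 0 1")

```text
time: 11.3
tool_pos: [0.5553, 0.2115, 0.1441]
tool_rot: [[-0.464, 0.844, -0.269], [0.732, 0.536, 0.421], [0.499, -0.001, -0.866]]
force: [1.5, -9.5, 20.8]
opening: 0.0352
```

Call:
send_rows(rows="0.3 -0.4 0.9 0 0 0 1;1.9 -2.9 -2 0 0 0 1;2.3 -3.6 -2.5 0 0 0 1;2.3 -3.6 -2.5 0 0 0 1")

```text
time: 11.7
tool_pos: [0.562, 0.2017, 0.1374]
tool_rot: [[-0.464, 0.844, -0.269], [0.731, 0.536, 0.422], [0.5, -0.002, -0.866]]
force: [2.3, -3.4, 11.8]
opening: 0.0351
```

```bash
python3 - <<'E'
from st import *
o,C=st(); see(o,C,'pics/j1.png',False,(245,325,120,180),10)
E
```

```text
t 11.75 tcp [0.5623 0.2009 0.1369] f [ 3.7 -4.3 10.2] op 0.0353
[[-0.463, 0.845, -0.269], [0.732, 0.535, 0.421], [0.5, -0.002, -0.866]] [ -4.2  57.4 -12.5  76.8 -20.3  59.1  32.8]
foot in stand mm [56.9 -0.5 -0. ] force in stand [ 0.2 -0.8 11.6] rot err deg (world) [ 0.07 -0.1   0.32]
```

View pics/j1.png

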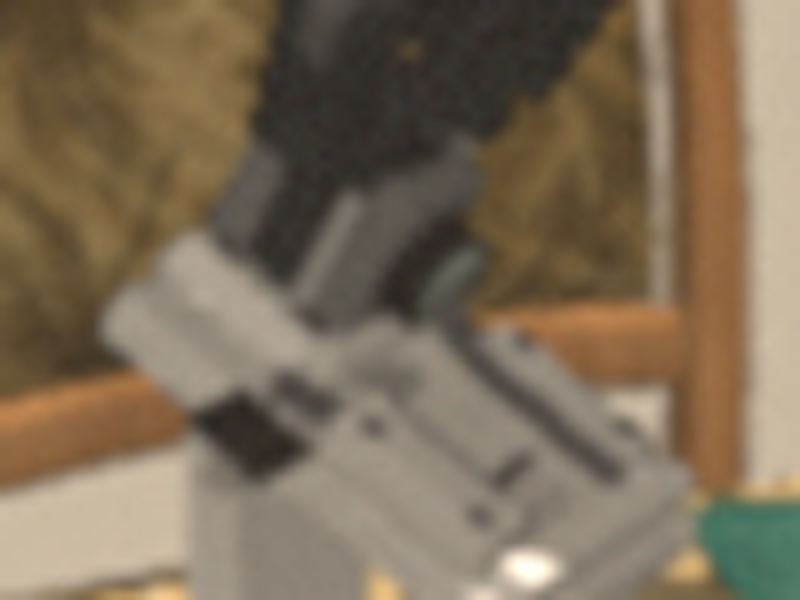

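Call:
send_rows(rows="2 -3.5 -1.9 0 0 0.04 1;2.3 -3.6 -2.5 0 0 0 1;0 0 0 0 0 0 1")

```text
time: 12.05
tool_pos: [0.5662, 0.1939, 0.1322]
tool_rot: [[-0.467, 0.841, -0.272], [0.729, 0.54, 0.419], [0.5, -0.003, -0.866]]
force: [3.2, -4.8, 3.8]
opening: 0.0353
```

```bash
python3 - <<'E'
from st import *
o,C=st(); see(o,C,'pics/k1.png',False,(245,325,120,180),10)
E
```

```text
t 12.1 tcp [0.5662 0.194  0.1322] f [ 3.6 -5.2  3.6] op 0.0352
[[-0.467, 0.841, -0.272], [0.73, 0.54, 0.419], [0.5, -0.003, -0.866]] [ -3.6  58.1 -12.5  76.  -19.9  59.7  33.4]
foot in stand mm [47.7  0.1 -0.1] force in stand [-3.7 -0.3  6.3] rot err deg (world) [ 0.1  -0.11 -0.01]
```

View pics/k1.png

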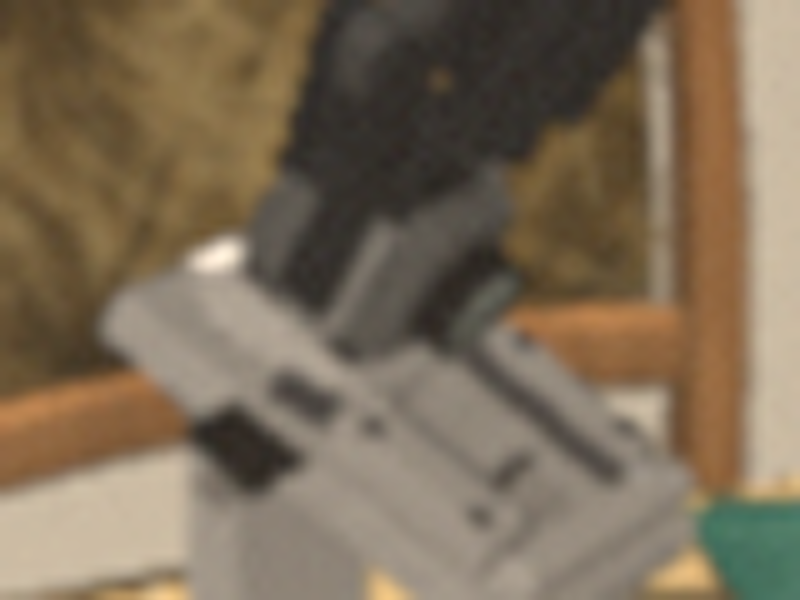

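Call:
send_rows(rows="1.9 -2.9 -2 0 0 0 1;1.9 -2.9 -2 0 0 0 1;1.4 -2.2 -1.5 0 0 0 1")

```text
time: 12.4
tool_pos: [0.5713, 0.188, 0.1278]
tool_rot: [[-0.468, 0.841, -0.272], [0.727, 0.541, 0.422], [0.502, -0.0, -0.865]]
force: [3.5, 8.4, 14.2]
opening: 0.0355
```

```bash
python3 - <<'E'
from st import *
o,C=st()
E
```

```text
t 12.45 tcp [0.5716 0.1877 0.1276] f [5.9 4.8 8.3] op 0.0356
[[-0.468, 0.841, -0.272], [0.728, 0.541, 0.422], [0.502, -0.0, -0.865]] [ -3.   58.9 -12.5  74.9 -19.7  60.3  34. ]
foot in stand mm [38.4 -1.2 -0. ] force in stand [ 4.9 -7.6  6.8] rot err deg (world) [-0.1  -0.09 -0.04]
```

Call:
send_rows(rows="0.8 0.5 0 0 0 0 1;1.4 -2.2 -1.5 0 0 0 1;0 0 0 0 0 0 1")

```text
time: 12.75
tool_pos: [0.5741, 0.1856, 0.1257]
tool_rot: [[-0.468, 0.841, -0.271], [0.728, 0.541, 0.421], [0.501, -0.0, -0.866]]
force: [8.2, 4.0, 4.1]
opening: 0.0354
```

```bash
python3 - <<'E'
from st import *
o,C=st(); see(o,C,'pics/l1.png',False,(245,325,120,180),10)
E
```

```text
t 12.8 tcp [0.5741 0.1856 0.1257] f [7.7 3.8 3.8] op 0.0351
[[-0.468, 0.841, -0.271], [0.728, 0.541, 0.421], [0.5, -0.0, -0.866]] [ -2.9  59.2 -12.4  74.5 -19.6  60.5  34.1]
foot in stand mm [34.7 -2.1 -0. ] force in stand [ 1.1 -8.6  3.8] rot err deg (world) [-0.02 -0.02 -0.02]
```

View pics/l1.png

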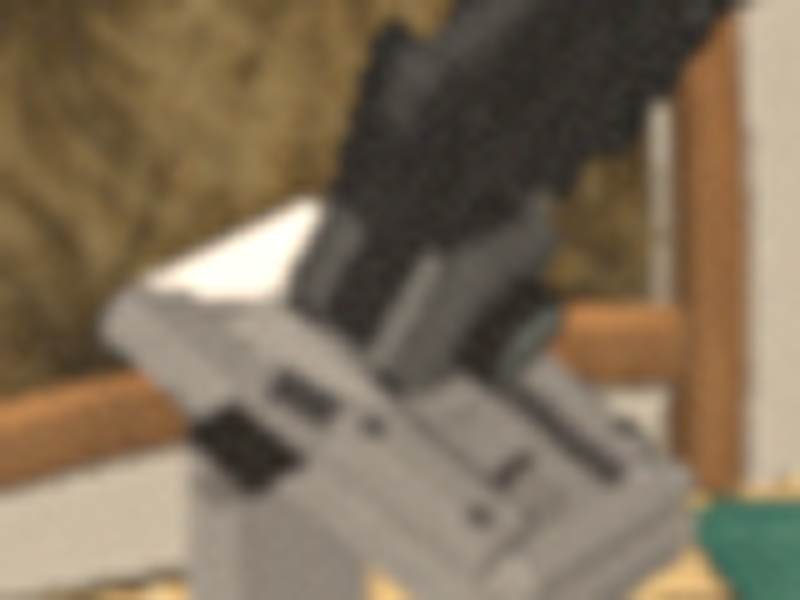

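Call:
send_rows(rows="1.3 -0.6 -0.8 0 0 0 1;1.6 -2 -1.5 0 0 0 1;0 0 0 0 0 0 1")

```text
time: 13.1
tool_pos: [0.5767, 0.1826, 0.1234]
tool_rot: [[-0.468, 0.841, -0.271], [0.729, 0.541, 0.421], [0.501, -0.001, -0.866]]
force: [4.9, 0.6, 6.2]
opening: 0.0354
```

```bash
python3 - <<'E'
from st import *
o,C=st(); see(o,C,'pics/m1.png',False,(245,325,120,180),10)
E
```

```text
t 13.15 tcp [0.5767 0.1827 0.1235] f [4.7 0.8 6.4] op 0.0351
[[-0.468, 0.841, -0.271], [0.729, 0.541, 0.42], [0.5, -0.001, -0.866]] [ -2.7  59.6 -12.3  73.9 -19.5  60.8  34.2]
foot in stand mm [30.2 -2.7 -0.1] force in stand [ 1.6 -4.4  6.5] rot err deg (world) [ 0.01 -0.07 -0.03]
```

Call:
send_rows(rows="2.2 -2.7 -2 0 0 0 1;1.9 -2.9 -2 0 0 0 1;1.9 -2.9 -2 0 0 0 1;0 0 0 0 0 0 1")

```text
time: 13.55
tool_pos: [0.5827, 0.1738, 0.1173]
tool_rot: [[-0.467, 0.841, -0.271], [0.729, 0.54, 0.42], [0.5, -0.001, -0.866]]
force: [4.7, -1.3, 6.1]
opening: 0.0354
```

```bash
python3 - <<'E'
from st import *
o,C=st(); see(o,C,'pics/n1.png',False,(245,325,120,180),10)
E
```

```text
t 13.6 tcp [0.5827 0.1739 0.1173] f [ 6.4 -1.7  4.2] op 0.0353
[[-0.468, 0.841, -0.271], [0.729, 0.541, 0.42], [0.5, -0.001, -0.866]] [ -2.   60.5 -12.1  72.6 -19.1  61.5  34.8]
foot in stand mm [17.9 -3.  -0.1] force in stand [-2.2 -4.5  6.1] rot err deg (world) [ 0.04 -0.07 -0.02]
```

View pics/n1.png

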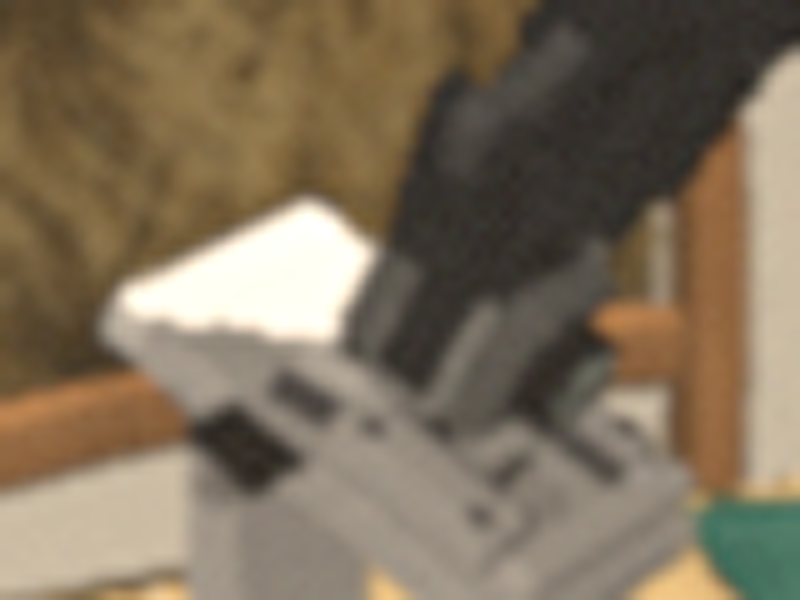

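Call:
send_rows(rows="2.2 -2.7 -2 0 0 0 1;1.9 -2.9 -2 0 0 0 1;1.4 -2.2 -1.5 0 0 0 1;0 0 0 0 0 0 1", squeeze=90)

```text
time: 14.0
tool_pos: [0.588, 0.1663, 0.1121]
tool_rot: [[-0.467, 0.841, -0.272], [0.728, 0.541, 0.421], [0.501, -0.001, -0.866]]
force: [3.7, -0.0, 9.2]
opening: 0.0355
```

```bash
python3 - <<'E'
from st import *
o,C=st(); see(o,C,'pics/o1.png',False,(245,325,120,180),10)
E
```

```text
t 14.05 tcp [0.588  0.1664 0.1121] f [ 3.9 -0.2  8.9] op 0.0355
[[-0.468, 0.841, -0.272], [0.728, 0.541, 0.421], [0.501, -0.001, -0.866]] [ -1.4  61.3 -12.   71.5 -18.8  62.2  35.2]
foot in stand mm [ 7.4 -3.4 -0. ] force in stand [ 2.5 -3.2  8.9] rot err deg (world) [ 0.   -0.1  -0.04]
```

View pics/o1.png

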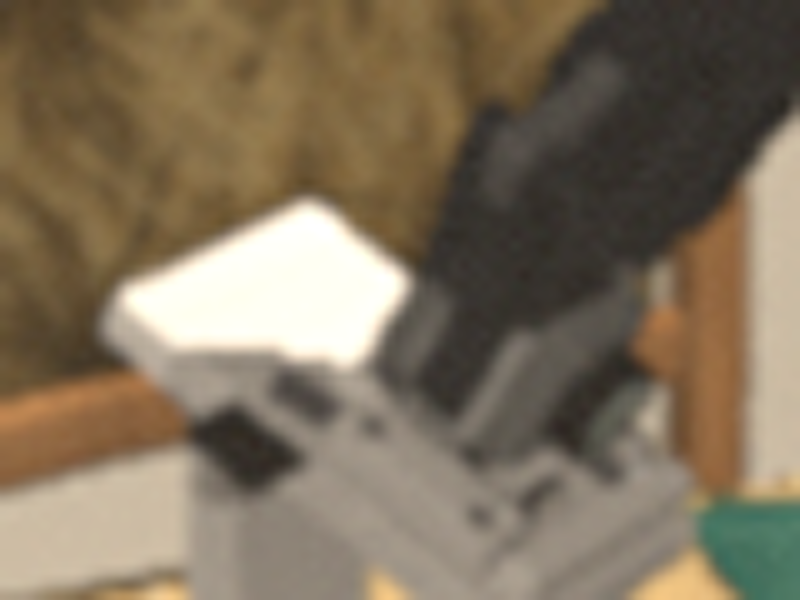

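Call:
send_rows(rows="1.4 -2 -1.3 0 0 0 1;1.4 -2.2 -1.5 0 0 0 1;0 0 0 0 0 0 1")

```text
time: 14.35
tool_pos: [0.5906, 0.1624, 0.1094]
tool_rot: [[-0.467, 0.841, -0.272], [0.728, 0.541, 0.421], [0.501, -0.002, -0.865]]
force: [3.2, 0.9, 10.0]
opening: 0.0347
```

```bash
python3 - <<'E'
from st import *
o,C=st(); see(o,C,'pics/p1.png',False,(245,325,120,180),10)
E
```

```text
t 14.4 tcp [0.5906 0.1624 0.1094] f [3.  0.7 8.9] op 0.0352
[[-0.468, 0.841, -0.272], [0.728, 0.541, 0.421], [0.501, -0.002, -0.865]] [ -1.1  61.7 -12.   70.8 -18.7  62.5  35.5]
foot in stand mm [ 1.9 -3.5  0. ] force in stand [ 3.6 -2.9  8.2] rot err deg (world) [-0.02 -0.12 -0.05]
```

View pics/p1.png

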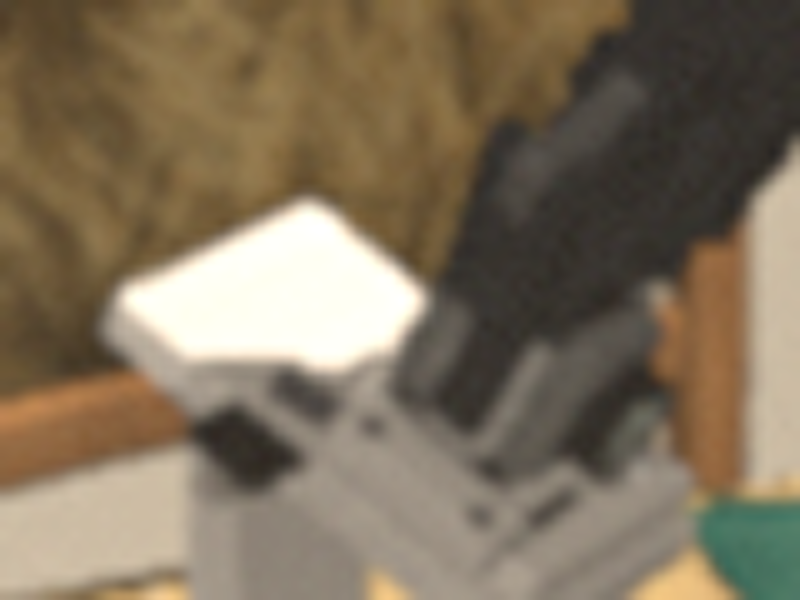

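Call:
send_rows(rows="0.7 -1.1 -0.7 0 0 0 1;0.7 -1.1 -0.7 0 0 0 1;0 0 0 0 0 0 1")

```text
time: 14.7
tool_pos: [0.5919, 0.1605, 0.1081]
tool_rot: [[-0.468, 0.841, -0.273], [0.728, 0.541, 0.421], [0.502, -0.001, -0.865]]
force: [1.8, 2.3, 10.0]
opening: 0.0355
```

Call:
send_rows(rows="0.7 -1.1 -0.7 0 0 0 1;0.7 -1.1 -0.7 0 0 0 1;0 0 0 0 0 0 1")

```text
time: 15.0
tool_pos: [0.5933, 0.1585, 0.1067]
tool_rot: [[-0.468, 0.841, -0.273], [0.728, 0.541, 0.421], [0.502, -0.001, -0.865]]
force: [2.1, 3.1, 9.7]
opening: 0.0349
```

```bash
python3 - <<'E'
from st import *
o,C=st(); see(o,C,'pics/q1.png',False,(245,325,120,180),10)
E
```

```text
t 15.05 tcp [0.5933 0.1585 0.1066] f [2.3 3.2 9.9] op 0.0352
[[-0.468, 0.841, -0.273], [0.728, 0.541, 0.421], [0.502, -0.001, -0.865]] [ -0.8  62.2 -11.9  70.2 -18.6  62.9  35.8]
foot in stand mm [-3.5 -3.6  0. ] force in stand [ 6.2 -3.7  7.8] rot err deg (world) [-0.06 -0.13 -0.07]
```

View pics/q1.png

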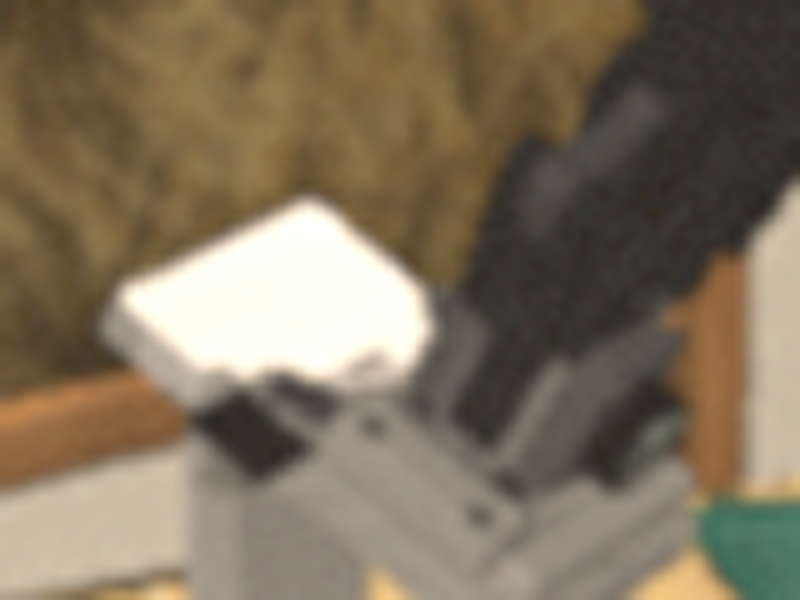

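Call:
send_rows(rows="0.5 -0.7 -0.5 0 0 0 1;0 0 0 0 0 0 1;-0.4 0.5 0.8 0 0 0 1;0 0 0 0 0 0 1")

```text
time: 15.45
tool_pos: [0.5934, 0.1583, 0.1066]
tool_rot: [[-0.468, 0.841, -0.273], [0.728, 0.541, 0.421], [0.501, -0.001, -0.865]]
force: [3.4, 3.8, 2.6]
opening: 0.035
```

```bash
python3 - <<'E'
from st import *
o,C=st()
a=[('i','side_g.npz')]
g=load('side_g.npz')
im=np.hstack([cv2.resize(np.clip(x['pixels'][150:175,255:285].astype(float)*k,0,255).astype(np.uint8)[:,:,::-1],None,fx=12,fy=12,interpolation=cv2.INTER_CUBIC) for x,k in ((g,1.7),(o,1.7))])
cv2.imwrite('pics/r1.png',im)
E
```

```text
t 15.5 tcp [0.5933 0.1583 0.1066] f [3.2 4.7 3. ] op 0.0351
[[-0.468, 0.841, -0.273], [0.728, 0.541, 0.421], [0.502, -0.002, -0.865]] [ -0.8  62.2 -11.9  70.2 -18.6  62.9  35.8]
foot in stand mm [-3.7 -3.5  0.1] force in stand [ 3.5 -5.2  1.5] rot err deg (world) [-0.04 -0.13 -0.08]
```

View pics/r1.png

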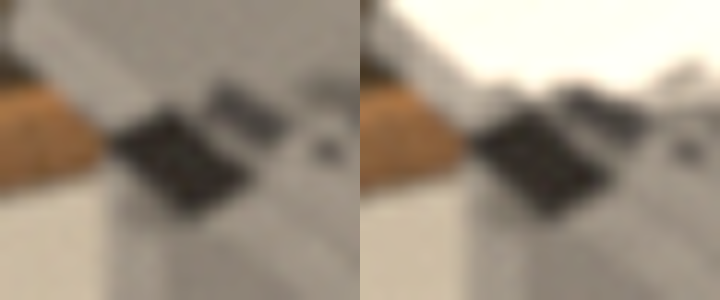

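Call:
send_rows(rows="-0.9 1.5 1 0 0 0 1;0 0 0 0 0 0 1")

```text
time: 15.7
tool_pos: [0.5926, 0.1595, 0.1074]
tool_rot: [[-0.468, 0.841, -0.272], [0.728, 0.541, 0.42], [0.501, -0.002, -0.866]]
force: [3.3, 4.4, 2.2]
opening: 0.0351
```

```bash
python3 - <<'E'
from st import *
o,C=st()
E
```

```text
t 15.75 tcp [0.5926 0.1595 0.1074] f [4.1 3.5 1.4] op 0.0351
[[-0.468, 0.841, -0.272], [0.728, 0.541, 0.42], [0.501, -0.002, -0.866]] [ -0.9  62.  -11.9  70.4 -18.6  62.8  35.7]
foot in stand mm [-2.2 -3.5  0.1] force in stand [ 1.3 -5.3  0.8] rot err deg (world) [ 0.   -0.11 -0.06]
```

Call:
send_rows(rows="-0.7 1 0.7 0 0 0 1;0 0 0 0 0 0 1")

```text
time: 15.95
tool_pos: [0.5923, 0.1597, 0.1075]
tool_rot: [[-0.468, 0.841, -0.271], [0.729, 0.541, 0.419], [0.499, -0.002, -0.866]]
force: [6.5, 0.7, -4.9]
opening: 0.0347
```

```bash
python3 - <<'E'
from st import *
o,C=st(); see(o,C,'pics/s1.png',False,(245,325,120,180),10)
E
```

```text
t 16.0 tcp [0.5924 0.1597 0.1076] f [ 8.1  0.4 -4. ] op 0.0352
[[-0.468, 0.841, -0.271], [0.729, 0.541, 0.419], [0.499, -0.002, -0.866]] [ -0.9  61.9 -11.9  70.5 -18.6  62.6  35.6]
foot in stand mm [-1.8 -3.5  0.1] force in stand [-5.5 -7.1 -1.5] rot err deg (world) [ 0.08 -0.05 -0.02]
```

View pics/s1.png

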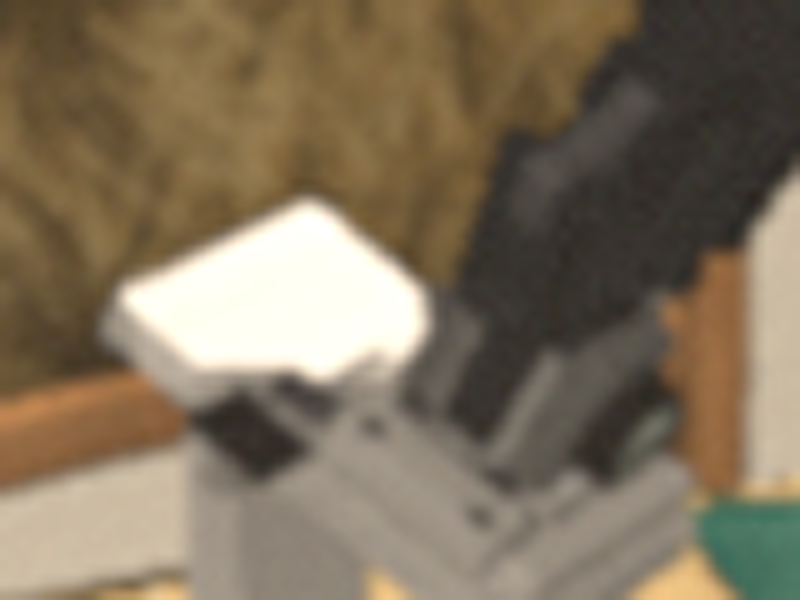

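Call:
send_rows(rows="0.7 0 -0.3 0 0 0 1;0 0 0 0 0 0 0.5;0 0 0 0 0 0 0.2;0 0 0 0 0 0 0;0 0 0 0 0 0 0")

```text
time: 16.5
tool_pos: [0.592, 0.1598, 0.1076]
tool_rot: [[-0.467, 0.841, -0.274], [0.729, 0.541, 0.419], [0.501, -0.004, -0.866]]
force: [0.9, -0.1, 0.4]
opening: 0.0836
```

```bash
python3 - <<'E'
from st import *
o,C=st(); see(o,C,'pics/t1.png',False,(245,325,120,180),10)
E
```

```text
t 16.55 tcp [0.592  0.1597 0.1076] f [-0.1  0.2  0.2] op 0.0851
[[-0.467, 0.841, -0.274], [0.729, 0.541, 0.419], [0.501, -0.004, -0.866]] [ -1.   62.  -11.9  70.4 -18.6  62.8  35.6]
foot in stand mm [-1.6 -3.1 -0. ] force in stand [ 0.3 -0.   0.1] rot err deg (world) [ 0.07 -0.19 -0.07]
```

View pics/t1.png

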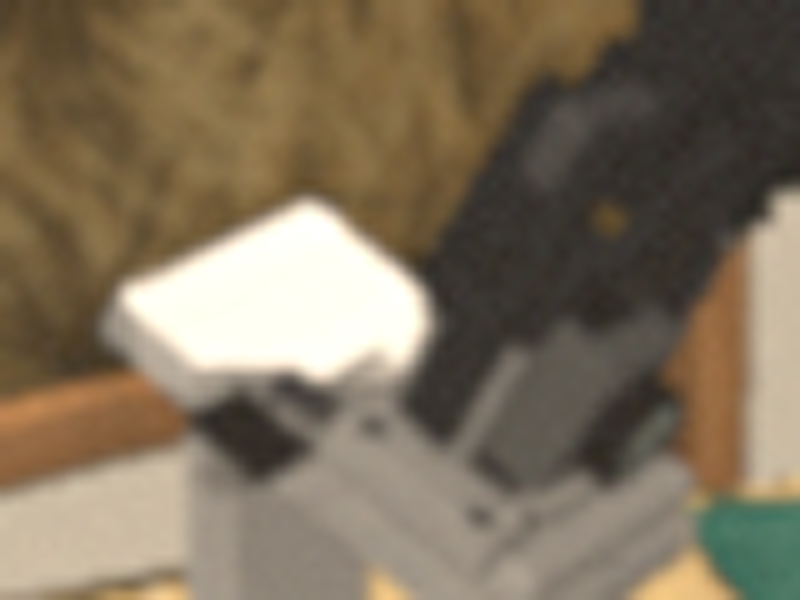

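Camera remained put. Retreat along the stand's +Z (0.27, -0.42, 0.87), away from it.

Call:
send_rows(rows="1.4 -2.1 4.3 0 0 0 0;4 -6.3 13 0 0 0 0;6.8 -10.5 21.7 0 0 0 0;6.8 -10.5 21.7 0 0 0 0;6.8 -10.5 21.7 0 0 0 0")

```text
time: 17.05
tool_pos: [0.6182, 0.1192, 0.1913]
tool_rot: [[-0.467, 0.841, -0.273], [0.729, 0.541, 0.419], [0.5, -0.003, -0.866]]
force: [-0.1, -0.1, -0.5]
opening: 0.0851
```

Call:
send_rows(rows="0 -25 30 0 0 0 0;-10 -40 20 0 0 0 0;-15 -40 0 0 0 0 0;-15 -40 0 0 0 0 0;-20 -40 0 0 0 0 0")

```text
time: 17.55
tool_pos: [0.5573, -0.0668, 0.2403]
tool_rot: [[-0.467, 0.841, -0.273], [0.729, 0.541, 0.419], [0.5, -0.003, -0.866]]
force: [0.8, -0.7, -0.4]
opening: 0.0856
```

Call:
send_rows(rows="-20 -40 0 0 0 0 0;-20 -40 0 0 0 0 0;-20 -30 0 0 0 0 0;0 0 0 0 0 0 0")

```text
time: 17.95
tool_pos: [0.4958, -0.1799, 0.2402]
tool_rot: [[-0.462, 0.844, -0.272], [0.733, 0.536, 0.418], [0.499, -0.006, -0.867]]
force: [0.6, 0.4, 0.3]
opening: 0.0852
```

```bash
python3 - <<'E'
from plan import *
o=snap('z',('side','top'))
for n,b in (('side',(245,325,125,215)),('top',(165,275,145,235))):
    overlay(o[n],[],*b,7,f'pics/z_{n}.png'); cv2.imwrite(f'pics/zf_{n}.png',o[n]['pixels'][:,:,::-1])
E
```

```text
t 18.05 tcp [ 0.4979 -0.1756  0.2403] f [ 0.7  0.1 -0.1] op 0.0854
[[-0.466, 0.842, -0.273], [0.729, 0.54, 0.42], [0.5, -0.003, -0.866]] [28.5 50.5 -9.5 70.3 -9.9 84.4 56.7]
```

View pics/z_side.png

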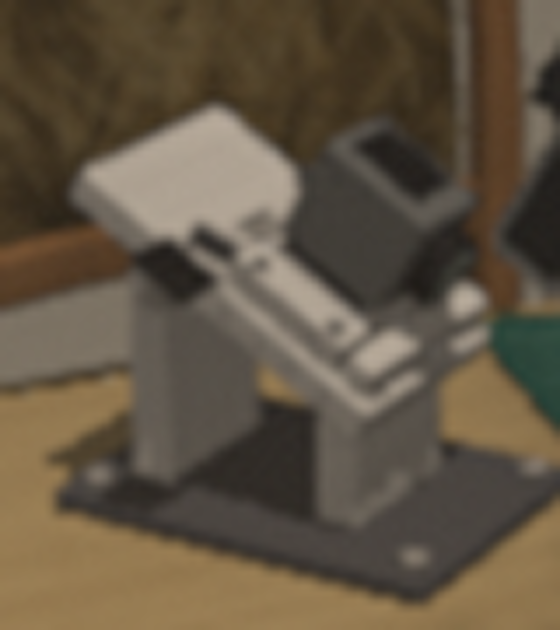

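View pics/zf_top.png

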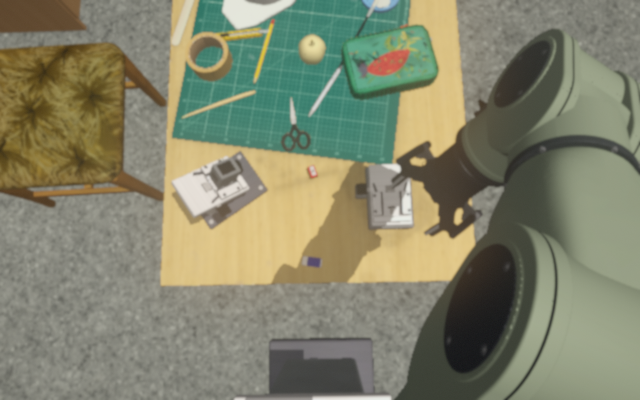

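View pics/zf_side.png

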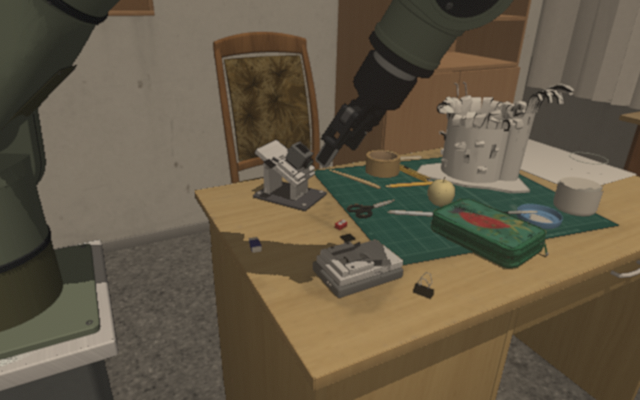

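```bash
python3 - <<'E'
from plan import *
for n in ('top','side'):
    o=load(f'{n}_z.npz'); P=cloud(o).reshape(-1,3); P=P[np.isfinite(P[:,0])]
    Q=(P-S[0])@S[1]*1000; q=Q[(abs(Q[:,2]-56.5)<3)&(abs(Q[:,0])<40)&(abs(Q[:,1])<40)]
    print(n,len(q),'housing top x',np.percentile(q[:,0],[2,98]).round(1),'y',np.percentile(q[:,1],[2,98]).round(1))
for t in ('eraser_centre','sharpener_centre','binder_clip_centre','camera_centre','stand_catch_pad'):
    print(t,[(np.round(d['centre'],1).tolist(),round(d['confidence'],2)) for d in env.tip_of(t,'top')[:2]])
env.finish_job(); print('done',env.get_state()['time'])
E
```

```text
top 353 housing top x [-21.9  21.5] y [-18.5  16.3]
side 165 housing top x [-24.5  19. ] y [-18.1  15.7]
eraser_centre [([311.6, 261.0], 0.6)]
sharpener_centre [([311.0, 174.1], 0.45)]
binder_clip_centre [([390.0, 203.2], 0.28)]
camera_centre [([222.3, 175.1], 0.6), ([220.4, 181.7], 0.25)]
stand_catch_pad [([221.8, 209.9], 0.63)]
the job is handed in; nothing more can be done
the job is handed in; nothing more can be done
```

The camera is locked in the copy stand and the job is handed in at about 18.5 s of the 51 s allowed. I pressed the dock's thumb pad until the camera popped out about 16 mm, then gripped it. I drew it along the rails to about 90 mm from the seat before lifting, turned it and slid it lens first down the stand.

**Checks that agreed:**
- The stand's catch pad was back at its unpressed position in the side picture.
- A gentle outward pull, about 5 N, met firm resistance.
- After I let go and backed away, depth readings from both cameras put the housing 0 to 3 mm from the latched place along the slide. The camera stayed put.
- The eraser and sharpener were detected within a few pixels of where they started. The binder clip looks unmoved in the side picture.

**Checks that failed or disagreed:**
- In the last top picture the network did not find the binder clip. It was hidden by the arm, and the one low-confidence report lay on the dock.
- While sliding in, the tool readings sat about 3 mm to one side of my estimate of the stand's centre line, with up to about 9 N of sideways force. The final depth readings put the offset at only about 1 mm, so my stand estimate or the grip was slightly off. I corrected it during the slide.

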